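# Clear a glazing jig: free the seized stop pins and stand up the oil bottles

### The job

Clear the leaded-glass jig for the next panel. The stop pins still in the jig's bar are gummed in: free each one by twisting it back and forth while pulling it up gently, so that the bar stays down on its base board and is never dragged up off it, and lay every pin down inside the steel tray; stand every toppled oil bottle upright on the rubber mat. Leave the nail jar where it stands.

Things in the scene. Friction and masses are not known exactly. Their poses are not given: they have to be found in the camera images.
- pin1: steel pin, 98 mm long, 0.16 kg: shank 18 mm diameter x 50 mm, collar 28 mm diameter x 6 mm, flat grip tab 40 wide x 12 thick x 42 mm tall. Origin: centre of the shank foot; own z runs from foot to tab, own x across the tab width, own y across its thickness. Starts, if present, standing in a bar socket, foot 32 mm below the bar top, tab up. None if absent
- pin2: steel pin, 98 mm long, 0.16 kg: shank 18 mm diameter x 50 mm, collar 28 mm diameter x 6 mm, flat grip tab 40 wide x 12 thick x 42 mm tall. Origin: centre of the shank foot; own z runs from foot to tab, own x across the tab width, own y across its thickness. Starts, if present, standing in a bar socket, foot 32 mm below the bar top, tab up. None if absent
- pin3: steel pin, 98 mm long, 0.16 kg: shank 18 mm diameter x 50 mm, collar 28 mm diameter x 6 mm, flat grip tab 40 wide x 12 thick x 42 mm tall. Origin: centre of the shank foot; own z runs from foot to tab, own x across the tab width, own y across its thickness. Starts, if present, standing in a bar socket, foot 32 mm below the bar top, tab up. None if absent
- pin4: steel pin, 98 mm long, 0.16 kg: shank 18 mm diameter x 50 mm, collar 28 mm diameter x 6 mm, flat grip tab 40 wide x 12 thick x 42 mm tall. Origin: centre of the shank foot; own z runs from foot to tab, own x across the tab width, own y across its thickness. Starts, if present, standing in a bar socket, foot 32 mm below the bar top, tab up. None if absent
- bottle1: grey square oil bottle, 0.2 to 0.4 kg, heavy towards its foot: body 54 x 54 mm and 78 mm tall, short shoulder, then a black round cap 34 mm diameter from 89 to 125 mm above the foot (125 mm in all). Origin: centre of its base; own z runs from base to cap. Starts lying on one of its flat sides. None if absent
- bottle2: grey square oil bottle, 0.2 to 0.4 kg, heavy towards its foot: body 54 x 54 mm and 78 mm tall, short shoulder, then a black round cap 34 mm diameter from 89 to 125 mm above the foot (125 mm in all). Origin: centre of its base; own z runs from base to cap. Starts lying on one of its flat sides. None if absent
- jig: fixed plywood base board of the jig, 120 mm (own x) x 440 mm (own y) x 12 mm, carrying the stop bar lengthwise along own y over its middle, and two vertical guide dowels (12 mm diameter, tops 62 mm above the table) near the bar's ends, at own y = +-168 mm. Origin: centre of its underside, on the table
- bar (a joint): height in m by which the aluminium stop bar is lifted off the base board (0 = home, at most 0.03). Bar 60 x 360 mm, 40 mm tall, top 52 mm above the table when home; weighs 1.65 kg and is held down by its weight alone; it slides straight up on its dowels and cannot turn. Four sockets in a row at jig own x = 0, y = -127.5, -42.5, 42.5, 127.5 mm, for pin1 to pin4
- seize (a point): centre of the bar's top. Each pin is gummed in by dry friction of 25 to 42 N, more than the bar's weight (16 N): a straight pull only lifts the bar along with it. Friction opposes the way of sliding, so while a pin is twisted (takes up to 0.4 N m) its resistance to a slow pull falls to a fraction, and a raised bar sinks back. Half a turn in all is not enough; free after 32 mm of travel
- tray: fixed open steel tray, 200 mm (own x) x 180 mm (own y) outside, walls 30 mm tall and 4 mm thick, floor 4 mm thick. Origin: centre of its underside, on the table
- mat: fixed flat black rubber mat, 200 x 200 mm, 3 mm thick. Origin: centre of its underside, on the table
- nailjar: bystander: closed round glass jar, 64 mm diameter, 85 mm tall, standing near one end of the jig. Origin: centre of its base
- pin1_top (a point): middle of the top edge of pin1's grip tab, on the pin's axis, 98 mm from the foot. None if absent
- pin2_top (a point): middle of the top edge of pin2's grip tab, on the pin's axis, 98 mm from the foot. None if absent
- pin3_top (a point): middle of the top edge of pin3's grip tab, on the pin's axis, 98 mm from the foot. None if absent
- pin4_top (a point): middle of the top edge of pin4's grip tab, on the pin's axis, 98 mm from the foot. None if absent

How it is judged:
At the end, for the whole second after the job is handed in: Each pin present lies in the tray (foot and tab top within its outline, axis over 0.8 rad from vertical); each bottle present stands on the mat within 0.1 rad of upright, base centre within 85 mm of the mat centre along each side; all at rest; bar home within 2 mm (value of joint bar below 0.002 m and angle between each of pin1, pin2, pin3, pin4's own z axis and vertical above 0.8 rad and linear speed of each of pin1, pin2, pin3, pin4, bottle1, bottle2 below 0.02 m/s and x of pin1 in the frame of tray between -0.105 and 0.105 m and y of pin1 in the frame of tray between -0.095 and 0.095 m and height (world z) of each of pin1, pin2, pin3, pin4 below 0.06 m and x of pin1_top in the frame of tray between -0.105 and 0.105 m and y of pin1_top in the frame of tray between -0.095 and 0.095 m and height (world z) of each of pin1_top, pin2_top, pin3_top, pin4_top below 0.09 m and x of pin2 in the frame of tray between -0.105 and 0.105 m and y of pin2 in the frame of tray between -0.095 and 0.095 m and x of pin2_top in the frame of tray between -0.105 and 0.105 m and y of pin2_top in the frame of tray between -0.095 and 0.095 m and x of pin3 in the frame of tray between -0.105 and 0.105 m and y of pin3 in the frame of tray between -0.095 and 0.095 m and x of pin3_top in the frame of tray between -0.105 and 0.105 m and y of pin3_top in the frame of tray between -0.095 and 0.095 m and x of pin4 in the frame of tray between -0.105 and 0.105 m and y of pin4 in the frame of tray between -0.095 and 0.095 m and x of pin4_top in the frame of tray between -0.105 and 0.105 m and y of pin4_top in the frame of tray between -0.095 and 0.095 m and x of bottle1 in the frame of mat between -0.085 and 0.085 m and y of bottle1 in the frame of mat between -0.085 and 0.085 m and angle between each of bottle1, bottle2's own z axis and vertical below 0.1 rad and z of each of bottle1, bottle2 in the frame of mat below 0.008 m and x of bottle2 in the frame of mat between -0.085 and 0.085 m and y of bottle2 in the frame of mat between -0.085 and 0.085 m); the robot touches nothing.
It fails at once if the bar is dragged more than 12 mm up off its base board (value of joint bar above 0.012 m).
It fails at once if the jar is tipped or pushed more than 40 mm (angle between nailjar's own z axis and vertical above 0.6 rad or distance of nailjar from where it was at the start of the episode above 0.04 m).
Of pin1, pin2, pin3, pin4 only 2 to 3 are there at a start; the rules pass over those that are not, and their reading is None.
Of bottle1, bottle2 only 1 to 2 are there at a start; the rules pass over those that are not, and their reading is None.
At some moment in a run one of bottle1, bottle2 may be knocked a few centimetres aside while the robot is not near it.
Once in a run the grip may slacken for a moment while it holds something.
It also fails if it takes over 210 s, if anything falls off the work surface, if the arm or the gripper's body presses on something with over 40 N, if the wrist force passes 120 N, or if a joint passes its speed limit or range.

### The arm

A 6-joint arm with a two-finger parallel gripper is mounted at the origin on the work surface. World frame = base frame: x ahead of the robot, y to its left, z up, the work surface at z = 0. Lengths are in m, angles in rad, forces in N, time in s.
With the tool pointing down it reaches from about 0.25 to 0.775 m from the base axis. Payload 4 kg.
Tool frame: the origin (TCP) lies on the mounting face of the last link; the fingertips stand 173 mm ahead of it and the grasp point (between the pads) lies r.pinch_z ahead of it (r.pinch_z is the distance from the TCP to the grasp point, in m); z points along the fingers, y is the line along which they close (so a half turn about z gives the same grasp; the last joint's range is limited). The gripper opens to 85 mm and grips with 20 to 120 N. Pads are 22 mm wide; open, the fingers measure 114 mm over their backs; the gripper's body (76 mm by 85 mm) begins 54 mm behind the grasp point. The pads swing forward as they close: fully open they stand 13 mm farther back than shut.
Start: joints at [1.113, 0.087, 1.371, -0, 1.684, -0.103], TCP at [0.191, 0.516, 0.405] pointing down, gripper open.
Joint ranges: [-3.1, 3.1], [-0.76, 2.03], [0.27, 2.55], [-1.08, 4.22], [0.17, 2.65], [-2.57, 2.57]. Speed limits (rad/s): [2.79, 2.79, 3.14, 3.14, 3.14, 3.14].

### API

Orientations are given as a unit quaternion [x, y, z, w].
In Python, from bench import sense, camera, r gives the robot as it stands. The module is installed in compiled form; this text tells all that it offers.
- The arm moves only by the tool send_rows, never from a script. Its argument "targets" is one flat list of numbers, 7 for each row, row after row: the turn, a rotation vector about the tool's x, y, z as a fraction of full scale, then the shift along the tool's x, y, z as a fraction of full scale, then the finger opening in mm, from 0 to 85.4. In form: [ax, ay, az, tx, ty, tz, gripper, ax, ay, az, tx, ty, tz, gripper, ...]. A call has 1 to 10 rows; each row is the pose to reach, as a shift and turn from the pose commanded when the call began, along the tool's axes at that moment; what a row does not reach only later rows make up. Full scale, the value 1, is 12 cm for a shift and 90 degrees for a turn. A row lasts 1/12 s, in which the tool goes at most 41.7 mm and 7.16 degrees, less where a joint would pass 70% of its speed; a pose out of reach is approached as far as the arm can. A call with a number of a shift or a turn outside -1 to 1 is refused whole. A call with a gripper value outside its range is refused whole. The fingers move at their own pace and stop on an object; "grip_force" is the grip in N (left out, the last holds). Time passes only in rows, so rows that repeat a pose let the fingers close. It gives the time, the measured TCP pose, the force, the opening and the grip force at its end, in the units of the state.
- sense(): the state, without advancing time (a new reading comes with each control period).
- camera(name): name is "scene" or "top" or "wrist"; returns a dict with "image" (420x560x3 uint8, blue, green, red), "mtx" (3x3 intrinsics, pixels), "dist" ([k1, k2, p1, p2, k3] as OpenCV has them; the pictures are not rectified), "R" (3x3) and "t" (3): a world point X has camera coordinates R X + t. Camera axes: x right, y down, z forward; pixel columns grow to the right and rows downward; lengths in m; the calibration is good to about 2 mm. A picture is of the moment at which its call begins. There is no depth.
- r.sign_off(): hands the job in; it is judged then, once.
The state is a dict: "t": time; "joint_positions": joint angles; "qd": joint speeds; "effort": joint torques, N m; "tool_pos": TCP position; "orientation": TCP orientation; "contact_force": force on the tool from outside, world axes, zero at the start; "wrist_torque": the same for the moment, N m; "grip_width": opening from 0.0 (shut) to 1.0 (fully open); "grasp_force": force on a finger pad.
Only numpy, scipy, OpenCV 4.12 (cv2) and the standard library are available. Lean on these libraries where they do the work, as an engineer would, in place of code of your own. Each camera call takes 0.05 s, during which the arm holds its last target. There are 200 camera calls.

## Working session

There is one attempt and no reset: what is moved stays moved. The work goes in short steps, Python scripts to look and compute and a tool call to move; the robot and the scene stay as the last step left them, time stands still between calls to the robot, and variables do not carry over. Pictures are saved under pics/ and viewed, at most 14 in all, crops included, and the job is handed in when it is done.

Besides the shell and the picture viewer there is one more tool, called after ">>>" as name(argument=value, ...), one argument or row to a line, values as JSON. send_rows: Moves the arm, as the interface text tells. Its arguments: {"type":"object","properties":{"targets":{"type":"array"},"grip_force":{"type":"number"}},"required":["targets"]}

```bash
mkdir -p pics
cat > h.py <<'E'
import numpy as np, cv2
from bench import sense, camera, r
from scipy.spatial.transform import Rotation as Rn
def ray(c,px):
    p=cv2.undistortPoints(np.array([[px]],float),np.array(c["mtx"]),np.array(c["dist"]))[0,0]
    R=np.array(c["R"]);t=np.array(c["t"])
    return -R.T@t, R.T@np.array([p[0],p[1],1.])
def at(c,px,z):
    o,d=ray(c,px); return o+d*(z-o[2])/d[2]
def proj(c,X):
    R=np.array(c["R"]);return cv2.projectPoints(np.array(X,float).reshape(-1,3),cv2.Rodrigues(R)[0],np.array(c["t"],float),np.array(c["mtx"]),np.array(c["dist"]))[0][:,0]
def grab(n,f):
    c=camera(n); cv2.imwrite("pics/"+f+".png",c["image"]); np.save("pics/"+f+".npy",c,allow_pickle=True); return c
def load(f): return np.load("pics/"+f+".npy",allow_pickle=True).item()
E
python3 - <<'E'
from h import *
for n in("top","scene"):
    c=grab(n,n+"0"); print(n,-np.array(c["R"]).T@np.array(c["t"]))
s=sense(); print(s); print(r.pinch_z); print(Rn.from_quat(s["orientation"]).as_matrix().round(3))
a=[cv2.imread("pics/%s0.png"%n) for n in("top","scene")]
E
```

```text
top [0.3647637  0.02488664 1.12223348]
scene [ 1.3212119  -0.66250698  0.77881004]
{'t': 0.1, 'joint_positions': array([ 1.11289919e+00,  8.79494303e-02,  1.37211959e+00,  2.63357986e-05,
        1.68357527e+00, -1.03108597e-01]), 'qd': array([-0.00178931, -0.00110632, -0.00385241, -0.00011782, -0.00074425,
       -0.00078985]), 'effort': array([ 1.76193411e-03, -3.53016794e+01, -3.14219141e+01, -1.20198974e-04,
        7.94802880e-03,  2.43159008e-05]), 'tool_pos': array([0.19103309, 0.51566785, 0.40361009]), 'orientation': array([ 1.76463800e-01,  9.84306596e-01, -9.82102775e-04, -2.96560684e-04]), 'contact_force': array([-0.34889936,  0.71047108, -0.08968435]), 'wrist_torque': array([ 0.00843039,  0.0447141 , -0.02017208]), 'grasp_force': 0.0, 'grip_width': 1.0000468394810105}
0.1547
[[-0.938  0.347 -0.001]
 [ 0.347  0.938 -0.002]
 [ 0.    -0.002 -1.   ]]
```

View pics/top0.png

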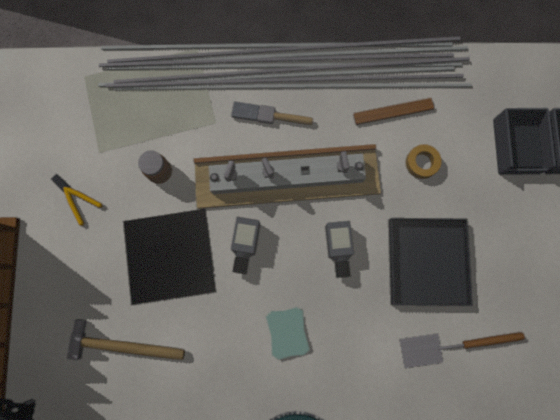

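View pics/scene0.png

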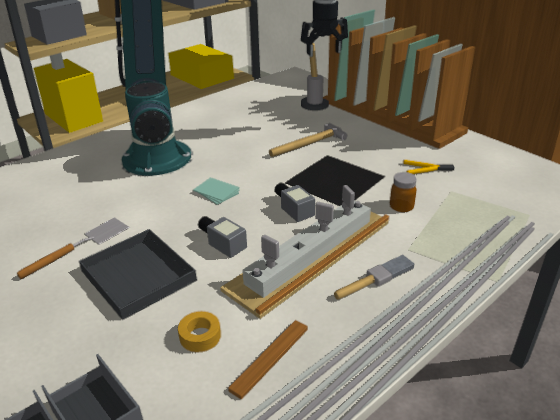

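The top view shows three pins at about (231,170), (267,167) and (344,160), with an empty socket at (305,170). The bottles lie at (245,240) and (341,245), caps toward the robot. The mat is at (169,256), the tray at (430,262) and the jar at (155,166).

Run:
```python
from h import *
c=load("top0"); im=c["image"]
cv2.imwrite("pics/crop1.png",cv2.resize(im[140:290,190:390],None,fx=4,fy=4,interpolation=cv2.INTER_CUBIC))
for n,p,z in [("matc",(124,219),.003),("m",(206,210),.003),("m",(215,293),.003),("m",(133,303),.003),
 ("tray",(389,219),.03),("t",(468,219),.03),("t",(471,306),.03),("t",(389,306),.03),("jar",(152,161),.085)]: print(n,at(c,p,z).round(4))
```

```text
matc [0.544  0.4061 0.003 ]
m [0.5644 0.21   0.003 ]
m [0.3691 0.1851 0.003 ]
m [0.347  0.3751 0.003 ]
tray [ 0.5351 -0.2192  0.03  ]
t [ 0.5336 -0.4034  0.03  ]
t [ 0.3354 -0.3954  0.03  ]
t [ 0.3374 -0.2102  0.03  ]
jar [0.6632 0.3215 0.085 ]
```

View pics/crop1.png

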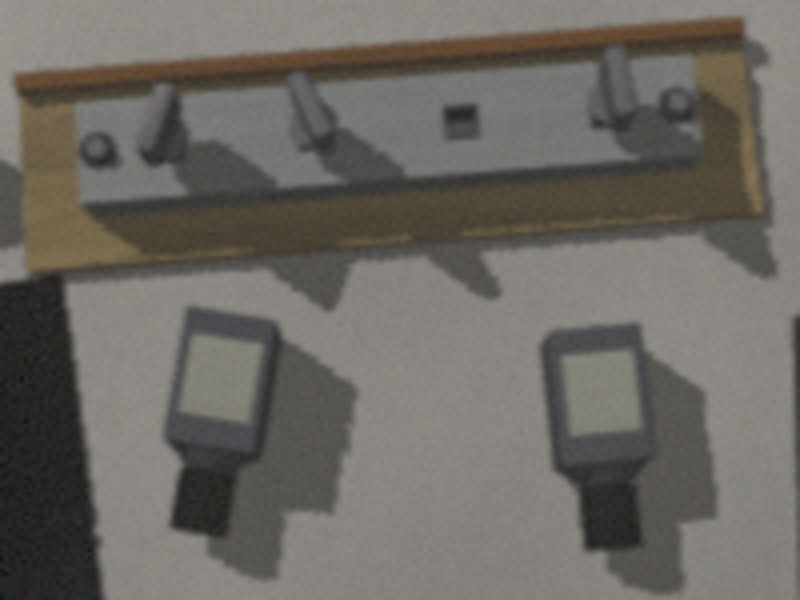

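Run:
```python
from h import *
c=load("top0")
f=lambda x,y:((x+.5)/4-.5+190,(y+.5)/4-.5+140)
a=at(c,f(98,150),.062);b=at(c,f(678,103),.062);print(a,b,np.linalg.norm(a-b))
cs=[at(c,f(*p),.052) for p in[(76,105),(693,55),(700,158),(85,207)]];print(np.array(cs).round(4),np.mean(cs,0))
m=(a+b)/2;u=(b-a)/np.linalg.norm(b-a)
for s in(-.1275,-.0425,.0425,.1275):
    p=m+u*s;print(s,p[:2].round(4),[((proj(c,[p[0],p[1],z])[0]-[190,140])*4).round(0) for z in(.052,.076,.118)])
# bottles: top face z=.054 corners
B=[[(188,308),(278,320),(258,463),(166,440)],[(545,333),(640,323),(655,460),(558,470)]]
for q in B:
    P=np.array([at(c,f(*p),.054) for p in q]);print(P.round(3).tolist())
for q in[[(185,465),(238,472),(225,537),(172,527)],[(580,483),(637,483),(641,545),(586,550)]]:
    P=np.array([at(c,f(*p),.040) for p in q]);print("cap",P.round(3).tolist(),P.mean(0))
```

```text
[0.63014444 0.18335137 0.062     ] [ 0.65522641 -0.14934167  0.062     ] 0.3336371728451755
[[ 0.6596  0.1982  0.052 ]
 [ 0.6868 -0.1608  0.052 ]
 [ 0.6251 -0.1625  0.052 ]
 [ 0.599   0.1917  0.052 ]] [0.64264221 0.01664631 0.052     ]
-0.1275 [0.6331 0.1441] [array([167., 147.]), array([162., 137.]), array([154., 118.])]
-0.0425 [0.6395 0.0594] [array([314., 135.]), array([312., 125.]), array([310., 105.])]
0.0425 [ 0.6459 -0.0254] [array([460., 123.]), array([462., 113.]), array([465.,  92.])]
0.1275 [ 0.6523 -0.1101] [array([606., 112.]), array([611., 100.]), array([621.,  80.])]
[[0.539, 0.132, 0.054], [0.532, 0.08, 0.054], [0.451, 0.092, 0.054], [0.465, 0.143, 0.054]]
[[0.524, -0.071, 0.054], [0.529, -0.124, 0.054], [0.451, -0.13, 0.054], [0.446, -0.076, 0.054]]
cap [[0.452, 0.134, 0.04], [0.448, 0.104, 0.04], [0.411, 0.111, 0.04], [0.417, 0.141, 0.04]] [0.43175094 0.12228914 0.04      ]
cap [[0.44, -0.09, 0.04], [0.44, -0.122, 0.04], [0.405, -0.123, 0.04], [0.402, -0.092, 0.04]] [ 0.42171491 -0.10656468  0.04      ]
```

>>> send_rows(
  targets=[0,0,0,-1,-0.36,0.08,85,0,0,0,-1,-0.36,0.08,85,0,0,0,-1,-0.36,0.08,85,0,0,0,-1,-0.36,0.08,85],
  grip_force=60,
)

```text
t: 0.43
tool_pos: [0.2925, 0.43, 0.3938]
orientation: [0.18, 0.984, -0.002, 0.001]
contact_force: [0.2, 0.5, -0.0]
grip_width: 0.999
grasp_force: 0.0
```

>>> send_rows(
  targets=[0,0,0,-1,-0.36,0.08,85,0,0,0,-1,-0.36,0.08,85,0,0,0,-1,-0.36,0.08,85,0,0,0,-1,-0.36,0.08,85],
)

```text
t: 0.77
tool_pos: [0.39, 0.3476, 0.3841]
orientation: [0.18, 0.984, -0.002, 0.001]
contact_force: [-0.5, -0.1, -0.8]
grip_width: 1.0
grasp_force: 0.0
```

>>> send_rows(
  targets=[0,0,0,-1,-0.36,0.08,85,0,0,0,-1,-0.36,0.08,85,0,0,0,-1,-0.36,0.08,85,0,0,0,-1,-0.36,0.08,85],
)

```text
t: 1.1
tool_pos: [0.4873, 0.2654, 0.3742]
orientation: [0.18, 0.984, -0.002, 0.0]
contact_force: [-1.4, 0.0, -0.4]
grip_width: 0.994
grasp_force: 0.0
```

>>> send_rows(
  targets=[0,0,0,-1,-0.36,0.08,85,0,0,0,-1,-0.36,0.08,85,0,0,0,-1,-0.36,0.08,85,0,0,0,-1,-0.36,0.08,85],
)

```text
t: 1.43
tool_pos: [0.5846, 0.1832, 0.364]
orientation: [0.179, 0.984, -0.002, 0.0]
contact_force: [0.0, 0.9, -0.2]
grip_width: 0.992
grasp_force: 0.0
```

>>> send_rows(
  targets=[0,0,-0.1,-0.25,-0.19,0.05,85,0,0,-0.1,-0.25,-0.19,0.05,85,0,0,-0.1,-0.25,-0.19,0.05,85,0,0,-0.1,-0.25,-0.19,0.05,85],
)

```text
t: 1.77
tool_pos: [0.601, 0.156, 0.3599]
orientation: [0.099, 0.995, 0.0, -0.001]
contact_force: [-0.4, 0.2, -0.2]
grip_width: 0.997
grasp_force: 0.0
```

```bash
cat >> h.py <<'E'
def rep():
    s=sense(); M=Rn.from_quat(s["orientation"]).as_matrix()
    with open("log.txt","a") as g: g.write(repr([list(map(float,s["joint_positions"])),list(map(float,s["tool_pos"])),list(map(float,s["orientation"]))])+"\n")
    print("t",round(s["t"],1),"tcp",s["tool_pos"].round(4),"F",s["contact_force"].round(1),"T",s["wrist_torque"].round(2),"gw",round(s["grip_width"]*85.4,1),"gf",round(s["grasp_force"],1));print(M.round(3).tolist(),"q",s["joint_positions"].round(2))
    return s,M
def plan(p,yaw=None,tilt=None):
    """units to move TCP to p; yaw = direction of tool x (tool down), rad"""
    s=sense();M=Rn.from_quat(s["orientation"]).as_matrix()
    print("shift units",(M.T@(np.array(p)-s["tool_pos"])/.12).round(3))
    if yaw is not None:
        T=np.array([[np.cos(yaw),np.sin(yaw),0],[np.sin(yaw),-np.cos(yaw),0],[0,0,-1]])
        print("turn units",(Rn.from_matrix(M.T@T).as_rotvec()/(np.pi/2)).round(3))
E
python3 - <<'E'
from h import *
rep(); c=grab("wrist","w1")
for z in(.02,.076,.118): print([proj(c,[*p,z])[0].round(0) for p in[(.6331,.1441),(.6395,.0594)]])
E
```

```text
t 1.8 tcp [0.601  0.156  0.3599] F [-0.4  0.2 -0.2] T [0.   0.05 0.03] gw 85.1 gf 0.0
[[-0.98, 0.197, -0.001], [0.197, 0.98, 0.001], [0.002, 0.001, -1.0]] q [ 0.16  0.26  1.26  0.    1.62 -1.21]
[array([272., 224.]), array([185., 247.])]
[array([271., 246.]), array([167., 273.])]
[array([270., 270.]), array([148., 301.])]
```

View pics/w1.png

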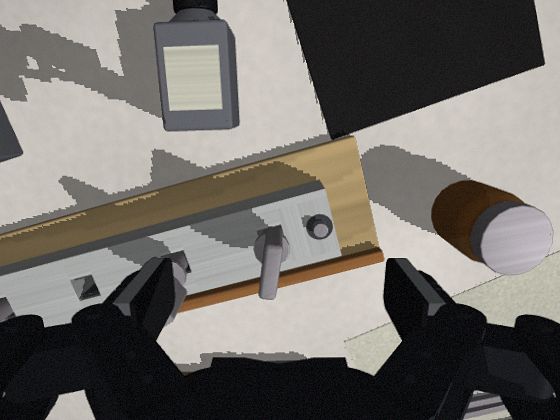

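Pin A's tab shows near (270,265), with its top edge running from about (271,229) to (269,298), the collar at (270,246), the jar at (505,235) and the bottle at (195,80).

Run:
```python
from h import *
c=load("w1"); im=c["image"]
cv2.imwrite("pics/crop2.png",cv2.resize(im[205:325,150:330],None,fx=4.4,fy=4.4,interpolation=cv2.INTER_CUBIC))
for p in[(271,229),(269,298),(275,229),(277,298)]: print(at(c,p,.118))
```

```text
[0.60596831 0.15070756 0.118     ]
[0.65303531 0.13959426 0.118     ]
[0.60646352 0.15317162 0.118     ]
[0.65408134 0.14480906 0.118     ]
```

View pics/crop2.png

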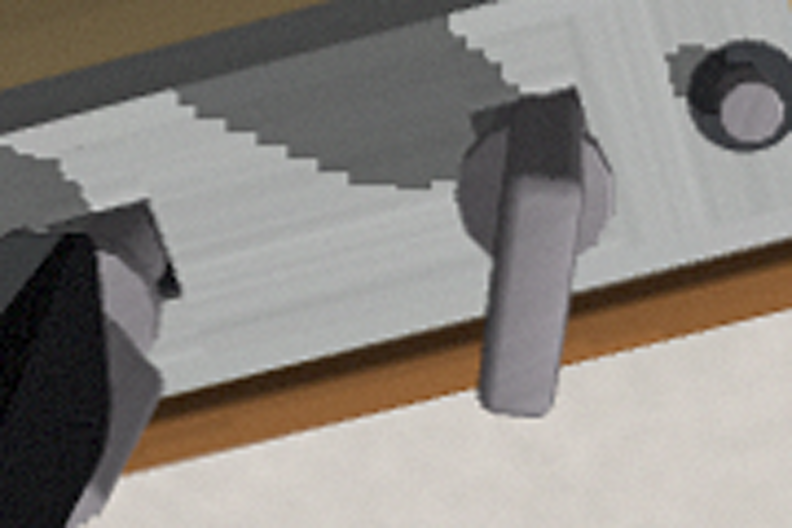

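The top face of pin A runs in the crop from (546,180) to (517,412), and the dark part above it is the narrow edge face.

Run:
```python
from h import *
c=load("w1")
f=lambda x,y:((x+.5)/4.4-.5+150,(y+.5)/4.4-.5+205)
q=[at(c,f(*p),.118) for p in[(512,180),(580,180),(552,412),(483,408)]]
print(np.array(q).round(4)); m=np.mean(q,0); d=(q[2]+q[3]-q[0]-q[1])/2; print(m,np.linalg.norm(d),np.degrees(np.arctan2(d[1],d[0])))
plan([m[0],m[1],.256],np.arctan2(-d[1],-d[0]))
print("collar",at(c,f(535,195),.076))
```

```text
[[0.6162 0.1453 0.118 ]
 [0.6181 0.155  0.118 ]
 [0.654  0.1435 0.118 ]
 [0.6513 0.1334 0.118 ]]
[0.63490601 0.14430956 0.118     ] 0.03737261377631721 -18.206729732069814
shift units [-0.299 -0.043  0.868]
turn units [ 0.    -0.001  0.076]
collar [0.63539798 0.14385112 0.076     ]
```

>>> send_rows(
  targets=[0,0,0.076,-0.297,-0.043,0.3,45,0,0,0.076,-0.297,-0.043,0.3,45,0,0,0.076,-0.297,-0.043,0.5,45,0,0,0.076,-0.297,-0.043,0.7,45,0,0,0.076,-0.297,-0.043,0.86,45,0,0,0.076,-0.297,-0.043,0.86,45,0,0,0.076,-0.297,-0.043,0.86,45],
  grip_force=70,
)

```text
t: 2.4
tool_pos: [0.6344, 0.1441, 0.2558]
orientation: [0.157, 0.988, -0.0, -0.002]
contact_force: [-1.4, 0.5, 0.2]
grip_width: 0.527
grasp_force: 0.0
```

>>> send_rows(
  targets=[0,0,0,0,0,0,0,0,0,0,0,0,0,0,0,0,0,0,0,0,0,0,0,0,0,0,0,0,0,0,0,0,0,0,0,0,0,0,0,0,0,0,0,0,0,0,0,0,0,0,0,0,0,0,0,0],
)

```text
t: 3.07
tool_pos: [0.6358, 0.143, 0.2599]
orientation: [0.158, 0.987, 0.001, 0.002]
contact_force: [-0.6, -0.4, 6.3]
grip_width: 0.129
grasp_force: 70.0
```

Run:
```python
from h import *
rep()
```

```text
t 3.1 tcp [0.6358 0.143  0.2599] F [-0.6 -0.4  6.3] T [-0.16  0.14 -0.03] gw 11.0 gf 70.0
[[-0.95, 0.312, 0.004], [0.312, 0.95, 0.001], [-0.004, 0.002, -1.0]] q [ 0.13  0.37  1.32  0.    1.45 -1.12]
```

>>> send_rows(
  targets=[0,0,0.08,0,0,-0.006,0,0,0,0.16,0,0,-0.012,0,0,0,0.24,0,0,-0.018,0,0,0,0.16,0,0,-0.024,0,0,0,0.08,0,0,-0.03,0,0,0,0,0,0,-0.036,0,0,0,-0.08,0,0,-0.042,0,0,0,-0.16,0,0,-0.048,0,0,0,-0.08,0,0,-0.054,0,0,0,0,0,0,-0.06,0],
)

```text
t: 3.9
tool_pos: [0.6353, 0.143, 0.2609]
orientation: [0.16, 0.987, -0.0, -0.001]
contact_force: [3.6, -0.6, -12.1]
grip_width: 0.129
grasp_force: 68.1
```

Run:
```python
from h import *
rep()
```

```text
t 3.9 tcp [0.6353 0.143  0.2609] F [  3.6  -0.6 -12.1] T [-0.07 -1.01  0.29] gw 11.0 gf 68.1
[[-0.949, 0.316, -0.002], [0.316, 0.949, -0.001], [0.002, -0.001, -1.0]] q [ 0.13  0.37  1.31 -0.    1.46 -1.12]
```

>>> send_rows(
  targets=[0,0,0.08,0,0,-0.002,0,0,0,0.16,0,0,-0.004,0,0,0,0.24,0,0,-0.006,0,0,0,0.16,0,0,-0.008,0,0,0,0.08,0,0,-0.01,0,0,0,0,0,0,-0.012,0,0,0,-0.08,0,0,-0.014,0,0,0,-0.16,0,0,-0.016,0,0,0,-0.24,0,0,-0.018,0,0,0,-0.16,0,0,-0.02,0],
)

```text
t: 4.73
tool_pos: [0.6353, 0.1433, 0.2629]
orientation: [0.029, 1.0, 0.0, -0.001]
contact_force: [3.3, -0.3, -11.9]
grip_width: 0.132
grasp_force: 68.3
```

>>> send_rows(
  targets=[0,0,0.08,0,0,-0.002,0,0,0,0.16,0,0,-0.004,0,0,0,0.24,0,0,-0.006,0,0,0,0.32,0,0,-0.008,0,0,0,0.4,0,0,-0.01,0,0,0,0.32,0,0,-0.012,0,0,0,0.24,0,0,-0.014,0,0,0,0.16,0,0,-0.016,0,0,0,0.08,0,0,-0.018,0,0,0,0,0,0,-0.02,0],
)

```text
t: 5.57
tool_pos: [0.6354, 0.1433, 0.2652]
orientation: [0.031, 1.0, 0.001, -0.001]
contact_force: [4.3, 2.4, -11.4]
grip_width: 0.129
grasp_force: 68.5
```

Run:
```python
from h import *
rep(); c=grab("scene","s1"); cv2.imwrite("pics/s1c.png",cv2.resize(c["image"][150:330,210:410],None,fx=3,fy=3))
```

```text
t 5.6 tcp [0.6354 0.1433 0.2652] F [  4.3   2.4 -11.4] T [ 0.41 -1.06 -0.29] gw 11.0 gf 68.5
[[-0.998, 0.063, -0.002], [0.063, 0.998, 0.001], [0.002, 0.001, -1.0]] q [ 0.13  0.37  1.31  0.    1.46 -1.37]
```

View pics/s1c.png

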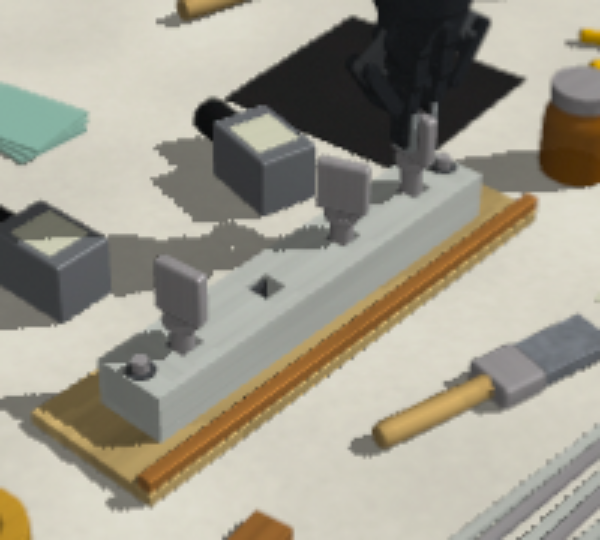

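The bar is home, flush on the board, and pin A is rising at about 12 N.

>>> send_rows(
  targets=[0,0,0.08,0,0,-0.003,0,0,0,0.16,0,0,-0.006,0,0,0,0.24,0,0,-0.009,0,0,0,0.32,0,0,-0.012,0,0,0,0.4,0,0,-0.015,0,0,0,0.32,0,0,-0.018,0,0,0,0.24,0,0,-0.021,0,0,0,0.16,0,0,-0.024,0,0,0,0.08,0,0,-0.027,0,0,0,0,0,0,-0.03,0],
)

```text
t: 6.45
tool_pos: [0.6353, 0.1433, 0.2682]
orientation: [0.034, 0.999, 0.001, -0.002]
contact_force: [6.2, 1.8, -15.6]
grip_width: 0.127
grasp_force: 68.2
```

>>> send_rows(
  targets=[0,0,0.08,0,0,-0.003,0,0,0,0.16,0,0,-0.006,0,0,0,0.24,0,0,-0.009,0,0,0,0.32,0,0,-0.012,0,0,0,0.4,0,0,-0.015,0,0,0,0.32,0,0,-0.018,0,0,0,0.24,0,0,-0.021,0,0,0,0.16,0,0,-0.024,0,0,0,0.08,0,0,-0.027,0,0,0,0,0,0,-0.03,0],
)

```text
t: 7.28
tool_pos: [0.6354, 0.1433, 0.2715]
orientation: [0.035, 0.999, 0.001, -0.002]
contact_force: [5.4, 1.5, -16.1]
grip_width: 0.127
grasp_force: 68.4
```

>>> send_rows(
  targets=[0,0,0.08,0,0,-0.003,0,0,0,0.16,0,0,-0.006,0,0,0,0.24,0,0,-0.009,0,0,0,0.32,0,0,-0.012,0,0,0,0.4,0,0,-0.015,0,0,0,0.32,0,0,-0.018,0,0,0,0.24,0,0,-0.021,0,0,0,0.16,0,0,-0.024,0,0,0,0.08,0,0,-0.027,0,0,0,0,0,0,-0.03,0],
)

```text
t: 8.12
tool_pos: [0.6354, 0.1433, 0.2749]
orientation: [0.036, 0.999, 0.0, -0.002]
contact_force: [6.6, 2.1, -18.1]
grip_width: 0.126
grasp_force: 68.4
```

Run:
```python
from h import *
rep()
```

```text
t 8.1 tcp [0.6354 0.1433 0.2749] F [  6.6   2.1 -18.1] T [ 0.67 -1.49 -0.28] gw 10.7 gf 68.4
[[-0.997, 0.073, -0.003], [0.073, 0.997, 0.001], [0.003, 0.001, -1.0]] q [ 0.13  0.37  1.3   0.    1.48 -1.36]
```

>>> send_rows(
  targets=[0,0,0.08,-0.008,0,-0.001,0,0,0,0.16,-0.008,0,-0.002,0,0,0,0.24,-0.008,0,-0.004,0,0,0,0.32,-0.008,0,-0.006,0,0,0,0.4,-0.008,0,-0.008,0,0,0,0.32,-0.008,0,-0.01,0,0,0,0.24,-0.008,0,-0.012,0,0,0,0.16,-0.008,0,-0.014,0,0,0,0.08,-0.008,0,-0.016,0,0,0,0,-0.008,0,-0.018,0],
)

```text
t: 8.95
tool_pos: [0.636, 0.1433, 0.2776]
orientation: [0.038, 0.999, 0.0, -0.002]
contact_force: [3.8, 1.9, -14.0]
grip_width: 0.133
grasp_force: 68.8
```

>>> send_rows(
  targets=[0,0,0.08,0,0,-0.0025,0,0,0,0.16,0,0,-0.005,0,0,0,0.24,0,0,-0.0075,0,0,0,0.32,0,0,-0.01,0,0,0,0.4,0,0,-0.0125,0,0,0,0.32,0,0,-0.015,0,0,0,0.24,0,0,-0.0175,0,0,0,0.16,0,0,-0.02,0,0,0,0.08,0,0,-0.0225,0,0,0,0,0,0,-0.025,0],
)

```text
t: 9.78
tool_pos: [0.6361, 0.1432, 0.2803]
orientation: [0.039, 0.999, 0.0, -0.002]
contact_force: [4.9, 1.6, -15.7]
grip_width: 0.127
grasp_force: 68.6
```

>>> send_rows(
  targets=[0,0,0.08,0,0,-0.0025,0,0,0,0.16,0,0,-0.005,0,0,0,0.24,0,0,-0.0075,0,0,0,0.32,0,0,-0.01,0,0,0,0.4,0,0,-0.0125,0,0,0,0.32,0,0,-0.015,0,0,0,0.24,0,0,-0.0175,0,0,0,0.16,0,0,-0.02,0,0,0,0.08,0,0,-0.0225,0,0,0,0,0,0,-0.025,0],
)

```text
t: 10.62
tool_pos: [0.6362, 0.143, 0.2833]
orientation: [0.04, 0.999, 0.0, -0.002]
contact_force: [4.3, 1.4, -15.6]
grip_width: 0.127
grasp_force: 68.8
```

Run:
```python
from h import *
rep()
```

```text
t 10.6 tcp [0.6362 0.143  0.2833] F [  4.3   1.4 -15.6] T [ 0.18 -1.23 -0.21] gw 10.9 gf 68.8
[[-0.997, 0.081, -0.004], [0.081, 0.997, 0.0], [0.004, -0.0, -1.0]] q [ 0.13  0.36  1.28  0.    1.5  -1.36]
```

>>> send_rows(
  targets=[0,0,0.08,0,0,-0.0025,0,0,0,0.16,0,0,-0.005,0,0,0,0.24,0,0,-0.0075,0,0,0,0.32,0,0,-0.01,0,0,0,0.4,0,0,-0.0125,0,0,0,0.32,0,0,-0.015,0,0,0,0.24,0,0,-0.0175,0,0,0,0.16,0,0,-0.02,0,0,0,0.08,0,0,-0.0225,0,0,0,0,0,0,-0.025,0],
)

```text
t: 11.45
tool_pos: [0.6361, 0.1429, 0.29]
orientation: [0.041, 0.999, -0.0, -0.001]
contact_force: [-0.0, -0.3, -0.9]
grip_width: 0.128
grasp_force: 70.7
```

>>> send_rows(
  targets=[0,0,0.08,0,0,-0.0025,0,0,0,0.16,0,0,-0.005,0,0,0,0.24,0,0,-0.0075,0,0,0,0.32,0,0,-0.01,0,0,0,0.4,0,0,-0.0125,0,0,0,0.32,0,0,-0.015,0,0,0,0.24,0,0,-0.0175,0,0,0,0.16,0,0,-0.02,0,0,0,0.08,0,0,-0.0225,0,0,0,0,0,0,-0.025,0],
)

```text
t: 12.28
tool_pos: [0.6361, 0.143, 0.2944]
orientation: [0.043, 0.999, 0.0, -0.0]
contact_force: [0.2, 0.1, -1.9]
grip_width: 0.129
grasp_force: 70.7
```

>>> send_rows(
  targets=[0,0,0.08,0,0,-0.0025,0,0,0,0.16,0,0,-0.005,0,0,0,0.24,0,0,-0.0075,0,0,0,0.32,0,0,-0.01,0,0,0,0.4,0,0,-0.0125,0,0,0,0.32,0,0,-0.015,0,0,0,0.24,0,0,-0.0175,0,0,0,0.16,0,0,-0.02,0,0,0,0.08,0,0,-0.0225,0,0,0,0,0,0,-0.025,0],
)

```text
t: 13.12
tool_pos: [0.6361, 0.1429, 0.2973]
orientation: [0.044, 0.999, -0.0, -0.0]
contact_force: [0.1, -0.5, -1.8]
grip_width: 0.124
grasp_force: 70.7
```

>>> send_rows(
  targets=[0,0,0.08,0,0,-0.0025,0,0,0,0.16,0,0,-0.005,0,0,0,0.24,0,0,-0.0075,0,0,0,0.32,0,0,-0.01,0,0,0,0.4,0,0,-0.0125,0,0,0,0.32,0,0,-0.015,0,0,0,0.24,0,0,-0.0175,0,0,0,0.16,0,0,-0.02,0,0,0,0.08,0,0,-0.0225,0,0,0,0,0,0,-0.025,0],
)

```text
t: 13.95
tool_pos: [0.6361, 0.1429, 0.3003]
orientation: [0.045, 0.999, -0.0, -0.0]
contact_force: [-0.1, 0.7, -2.3]
grip_width: 0.128
grasp_force: 70.7
```

Run:
```python
from h import *
rep()
```

```text
t 13.9 tcp [0.6361 0.1429 0.3003] F [-0.1  0.7 -2.3] T [-0.04 -0.06  0.06] gw 10.9 gf 70.7
[[-0.996, 0.091, -0.0], [0.091, 0.996, -0.0], [0.0, -0.0, -1.0]] q [ 0.13  0.35  1.26  0.    1.53 -1.35]
```

Run:
```python
from h import *
from scipy.optimize import least_squares
D=[eval(l) for l in open("log.txt")]+[[[1.11289919,.0879494303,1.37211959,0,1.68357527,-.1031],[.19103309,.51566785,.40361009],0]]
q=np.array([d[0] for d in D]);p=np.array([d[1] for d in D])
rr=np.hypot(p[:,0],p[:,1])
def fk(v,q):
    a,h,L1,L2,o,d=v; s=q[:,1]+q[:,2]
    return np.c_[a+L1*np.sin(q[:,1])+L2*np.sin(s)+o*np.cos(s)+d*np.sin(s+q[:,4]), h+L1*np.cos(q[:,1])+L2*np.cos(s)-o*np.sin(s)+d*np.cos(s+q[:,4])]
for x0 in([0,.35,.4,.4,0,.1],[0,.3,.35,.35,.0,.1],[.05,.4,.4,.4,0,.1]):
    f=least_squares(lambda v:np.r_[(fk(v,q)-np.c_[rr,p[:,2]]).ravel(),.002*(v-np.array(x0))],x0);print(f.x.round(3),np.abs((fk(f.x,q)-np.c_[rr,p[:,2]])).max())
print(q.round(3))
```

```text
[0.003 0.164 0.447 0.5   0.1   0.161] 5.8299074487733193e-05
[0.003 0.16  0.447 0.5   0.1   0.157] 3.84304204811281e-05
[0.003 0.168 0.447 0.5   0.1   0.165] 7.847965209717422e-05
[[ 1.620e-01  2.570e-01  1.263e+00  1.000e-03  1.622e+00 -1.210e+00]
 [ 1.340e-01  3.740e-01  1.315e+00  0.000e+00  1.448e+00 -1.119e+00]
 [ 1.340e-01  3.750e-01  1.313e+00 -0.000e+00  1.456e+00 -1.115e+00]
 [ 1.340e-01  3.720e-01  1.307e+00  2.000e-03  1.464e+00 -1.374e+00]
 [ 1.340e-01  3.660e-01  1.295e+00  1.000e-03  1.483e+00 -1.364e+00]
 [ 1.340e-01  3.630e-01  1.283e+00  1.000e-03  1.500e+00 -1.356e+00]
 [ 1.340e-01  3.520e-01  1.263e+00  0.000e+00  1.528e+00 -1.346e+00]
 [ 1.113e+00  8.800e-02  1.372e+00  0.000e+00  1.684e+00 -1.030e-01]]
```

>>> send_rows(
  targets=[0,0,0,0,0,-0.35,0,0,0,0,0,0,-0.67,0,0,0,0,0.3,0,-0.75,0,0,0,0,0.5,0,-0.75,0,0,0,0,0.5,0,-0.75,0],
)

```text
t: 14.37
tool_pos: [0.5733, 0.1493, 0.3926]
orientation: [0.048, 0.999, 0.001, 0.0]
contact_force: [-0.0, 1.0, -2.8]
grip_width: 0.126
grasp_force: 70.8
```

>>> send_rows(
  targets=[0,0,0,0,-0.34,0,0,0,0,0,0,-0.67,0,0,0,0,0,0,-1,0,0,0,0,0,0,-1,0,0],
)

```text
t: 14.7
tool_pos: [0.5647, 0.0233, 0.3901]
orientation: [0.052, 0.999, -0.003, -0.0]
contact_force: [-0.0, 0.5, -1.3]
grip_width: 0.129
grasp_force: 70.7
```

>>> send_rows(
  targets=[0,0,0,0,-0.34,0,0,0,0,0,0,-0.67,0,0,0,0,0,0,-1,0,0,0,0,0,0,-1,0,0],
)

```text
t: 15.03
tool_pos: [0.5532, -0.0964, 0.3897]
orientation: [0.052, 0.999, -0.002, -0.001]
contact_force: [-0.3, -0.2, -1.7]
grip_width: 0.132
grasp_force: 70.7
```

>>> send_rows(
  targets=[0,0,0,0,-0.34,0,0,0,0,0,0,-0.67,0,0,0,0,0,0,-1,0,0,0,0,0,0,-1,0,0],
)

```text
t: 15.37
tool_pos: [0.5416, -0.2159, 0.3894]
orientation: [0.052, 0.999, -0.002, -0.001]
contact_force: [0.0, 0.3, -2.8]
grip_width: 0.13
grasp_force: 70.7
```

>>> send_rows(
  targets=[0,0,0,0,-0.34,0,0,0,0,0,0,-0.67,0,0,0,0,0,0,-1,0,0,0,0,0,0,-1,0,0],
)

```text
t: 15.7
tool_pos: [0.5299, -0.3354, 0.3887]
orientation: [0.052, 0.999, -0.002, -0.001]
contact_force: [0.3, 0.5, -2.8]
grip_width: 0.126
grasp_force: 70.7
```

```bash
cat >> h.py <<'E'
def posed(foot,L,yaw,tilt,lift=0):
    """TCP pose for pin foot, pin leaning away along -yaw dir; yaw of tool x when down, tilt about tool y"""
    T=np.array([[np.cos(yaw),np.sin(yaw),0],[np.sin(yaw),-np.cos(yaw),0],[0,0,-1]])
    T=T@Rn.from_rotvec([0,tilt,0]).as_matrix()
    return np.array(foot)-L*T[:,2]+[0,0,lift],T
def go(p,T):
    s=sense();M=Rn.from_quat(s["orientation"]).as_matrix()
    print("goal",p.round(3),"shift",(M.T@(p-s["tool_pos"])/.12).round(3),"turn",(Rn.from_matrix(M.T@T).as_rotvec()/(np.pi/2)).round(3))
E
python3 - <<'E'
from h import *
rep(); y=np.radians(160)
go(*posed([.39,-.34,.008],.24,y,np.pi/4,.09)); go(*posed([.39,-.34,.008],.24,y,np.pi/4))
E
```

```text
t 15.7 tcp [ 0.5299 -0.3354  0.3887] F [ 0.3  0.5 -2.8] T [ 0.1  -0.02 -0.04] gw 10.8 gf 70.7
[[-0.995, 0.104, -0.002], [0.104, 0.995, -0.004], [0.002, -0.004, -1.0]] q [-0.65  0.26  1.2  -0.    1.68 -2.12]
goal [ 0.549 -0.398  0.268] shift [-0.218 -0.498  1.01 ] turn [-0.064  0.496  0.147]
goal [ 0.549 -0.398  0.178] shift [-0.22  -0.495  1.76 ] turn [-0.064  0.496  0.147]
```

>>> send_rows(
  targets=[-0.064,0.496,0.147,-0.22,-0.5,0,0,-0.064,0.496,0.147,-0.22,-0.5,0,0,-0.064,0.496,0.147,-0.22,-0.5,0.2,0,-0.064,0.496,0.147,-0.22,-0.5,0.4,0,-0.064,0.496,0.147,-0.22,-0.5,0.6,0,-0.064,0.496,0.147,-0.22,-0.5,0.8,0,-0.064,0.496,0.147,-0.22,-0.5,1,0,-0.064,0.496,0.147,-0.22,-0.5,1,0,-0.064,0.496,0.147,-0.22,-0.5,1,0,-0.064,0.496,0.147,-0.22,-0.5,1,0],
)

```text
t: 16.53
tool_pos: [0.5524, -0.3913, 0.2718]
orientation: [0.156, 0.912, 0.066, -0.375]
contact_force: [-0.1, -0.2, -1.3]
grip_width: 0.129
grasp_force: 70.7
```

Run:
```python
from h import *
rep(); y=np.radians(160)
go(*posed([.39,-.34,.01],.24,y,np.pi/4))
c=grab("scene","s2"); cv2.imwrite("pics/s2c.png",cv2.resize(c["image"][150:400,40:320],None,fx=2.2,fy=2.2))
```

```text
t 16.5 tcp [ 0.5524 -0.3913  0.2718] F [-0.1 -0.2 -1.3] T [-0.17 -0.49  0.  ] gw 11.0 gf 70.7
[[-0.671, 0.333, -0.662], [0.235, 0.943, 0.237], [0.703, 0.003, -0.711]] q [-0.65  0.68  0.93 -0.28  2.26 -1.98]
goal [ 0.549 -0.398  0.18 ] shift [-0.537 -0.064  0.548] turn [-0.003  0.003  0.006]
```

View pics/s2c.png

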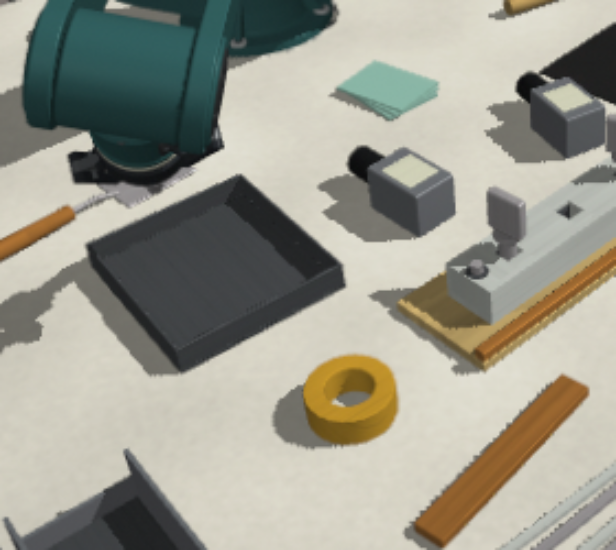

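The bottle, the bar and pins B and D are undisturbed. The wrist hides the held pin. I'll lower it and release.

>>> send_rows(
  targets=[0,0,0,-0.18,-0.06,0.18,0,0,0,0,-0.36,-0.06,0.37,0,0,0,0,-0.48,-0.06,0.49,0,0,0,0,-0.54,-0.06,0.55,0,0,0,0,-0.54,-0.06,0.55,0,0,0,0,-0.54,-0.06,0.55,0],
)

```text
t: 17.08
tool_pos: [0.5495, -0.3979, 0.1804]
orientation: [0.156, 0.912, 0.066, -0.374]
contact_force: [0.5, 0.3, -1.2]
grip_width: 0.128
grasp_force: 70.8
```

Run:
```python
from h import *
rep(); c=grab("top","t2")
im=c["image"];cv2.imwrite("pics/t2c.png",cv2.resize(im[130:330,320:520],None,fx=3,fy=3))
```

```text
t 17.1 tcp [ 0.5495 -0.3979  0.1804] F [ 0.5  0.3 -1.2] T [-0.17 -0.48 -0.04] gw 10.9 gf 70.8
[[-0.672, 0.333, -0.662], [0.235, 0.943, 0.236], [0.703, 0.003, -0.711]] q [-0.66  0.75  1.01 -0.26  2.12 -1.94]
```

View pics/t2c.png

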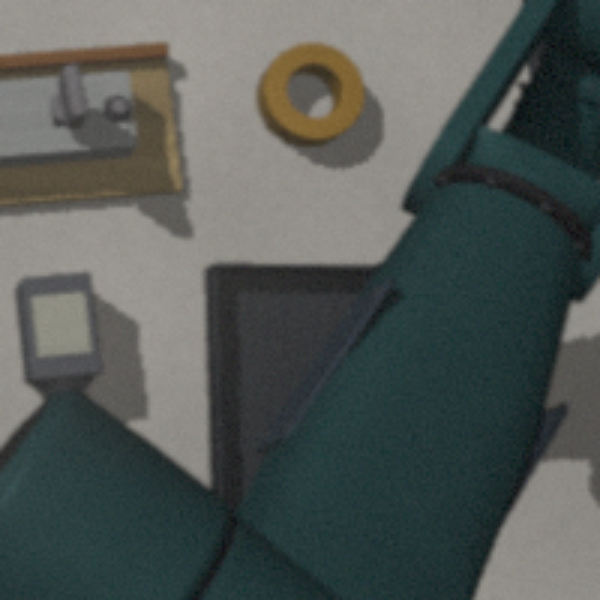

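The arm hides the view here. The numbers put the foot inside the tray, just above the floor, so I'll release and retreat.

>>> send_rows(
  targets=[0,0,0,0.01,0,0.03,0,0,0,0,0.01,0,0.03,50,0,0,0,0.01,0,0.03,50,0,0,0,0.01,0,0.03,50,0,0,0,0.01,0,0.03,50,0,0,0,0.01,0,0.03,50,0,0,0,0.1,0,-0.2,50,0,0,0,0.3,0,-0.6,50,0,0,0,0.5,0,-0.9,50,0,0,0,0.6,0,-1,50],
)

```text
t: 17.97
tool_pos: [0.5812, -0.4094, 0.3164]
orientation: [0.156, 0.911, 0.066, -0.375]
contact_force: [-0.8, -0.3, 1.4]
grip_width: 0.582
grasp_force: 0.0
```

Run:
```python
from h import *
rep(); y=np.radians(-10+180)
T=np.array([[np.cos(y),np.sin(y),0],[np.sin(y),-np.cos(y),0],[0,0,-1]])
go(np.array([.62,-.13,.36]),T)
```

```text
t 18.0 tcp [ 0.5812 -0.4094  0.3164] F [-0.8 -0.3  1.4] T [-0.12 -0.3   0.  ] gw 49.7 gf 0.0
[[-0.67, 0.333, -0.663], [0.234, 0.943, 0.238], [0.705, 0.004, -0.71]] q [-0.65  0.75  0.74 -0.31  2.39 -2.03]
goal [ 0.62 -0.13  0.36] shift [0.584 2.304 0.081] turn [ 0.044 -0.496 -0.099]
```

>>> send_rows(
  targets=[0.044,-0.496,-0.099,0.29,1,0.04,60,0.044,-0.496,-0.099,0.29,1,0.04,60,0.044,-0.496,-0.099,0.29,1,0.04,60,0.044,-0.496,-0.099,0.29,1,0.04,60,0.044,-0.496,-0.099,0.29,1,0.04,60,0.044,-0.496,-0.099,0.29,1,0.04,60,0.044,-0.496,-0.099,0.29,1,0.04,60,0.044,-0.496,-0.099,0.29,1,0.04,60],
)

```text
t: 18.63
tool_pos: [0.5933, -0.2864, 0.336]
orientation: [0.087, 0.996, 0.0, -0.0]
contact_force: [-1.1, -0.7, 0.3]
grip_width: 0.702
grasp_force: 0.0
```

>>> send_rows(
  targets=[0,0,0,0,0.8,-0.18,60,0,0,0,0,0.8,-0.18,60,0,0,0,0,0.8,-0.18,60],
)

```text
t: 18.88
tool_pos: [0.6115, -0.1888, 0.3579]
orientation: [0.085, 0.996, 0.002, -0.001]
contact_force: [1.1, -0.1, 0.0]
grip_width: 0.705
grasp_force: 0.0
```

>>> send_rows(
  targets=[0,0,0,0,0.8,0,60,0,0,0,0,0.8,0,60,0,0,0,0,0.8,0,60,0,0,0,0,0.8,0,60],
)

```text
t: 19.22
tool_pos: [0.628, -0.0944, 0.3564]
orientation: [0.084, 0.996, 0.001, -0.002]
contact_force: [0.1, 0.2, -0.1]
grip_width: 0.706
grasp_force: 0.0
```

Run:
```python
from h import *
rep(); c=grab("wrist","w2"); q=proj(c,[.652,-.110,.1])[0];print(q)
x,y=int(q[0]),int(q[1]);x0,y0=max(0,min(x-90,360)),max(0,min(y-60,285)); print(x0,y0)
a=cv2.resize(c["image"][y0:y0+130,x0:x0+195],None,fx=4,fy=4,interpolation=cv2.INTER_CUBIC)
t=grab("top","t3")["image"][200:330,370:500]
o=np.zeros((600,800,3),np.uint8);o[:520,:780]=a
cv2.imwrite("pics/w2c.png",o);cv2.imwrite("pics/t3c.png",cv2.resize(t,None,fx=4,fy=4,interpolation=cv2.INTER_CUBIC))
```

```text
t 19.2 tcp [ 0.628  -0.0944  0.3564] F [ 0.1  0.2 -0.1] T [ 0.01 -0.02 -0.04] gw 60.3 gf 0.0
[[-0.986, 0.168, -0.004], [0.168, 0.986, 0.002], [0.004, 0.001, -1.0]] q [-0.24  0.29  1.23  0.    1.63 -1.64]
[260.9391884  251.44073688]
170 191
```

View pics/w2c.png

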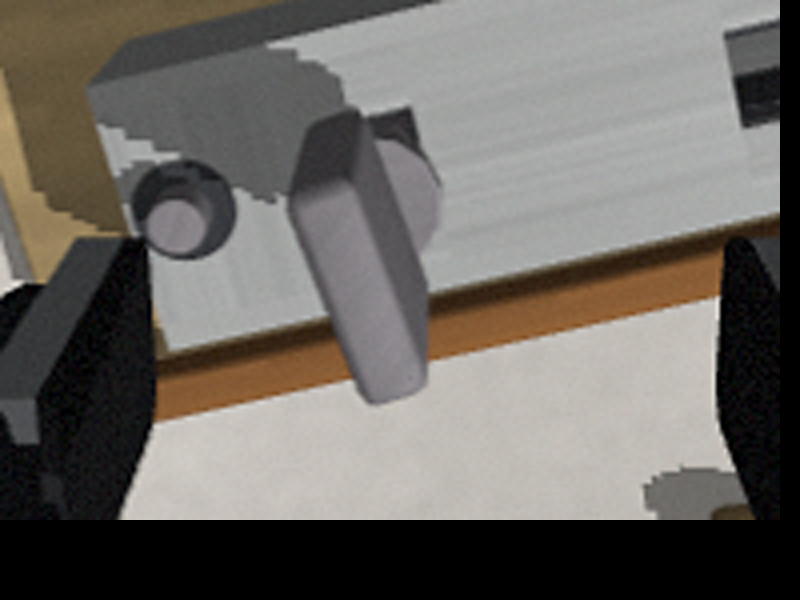

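View pics/t3c.png

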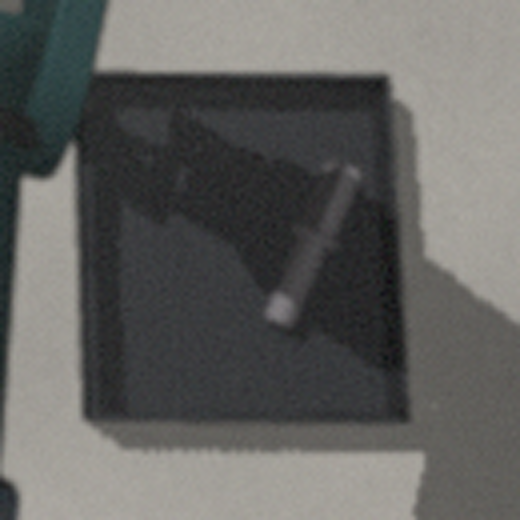

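Pin A lies in the tray, its axis running from (282,310) to (350,170) in the crop. Pin D's top face has corners at (290,203), (352,183), (428,382) and (368,404) in its crop.

Run:
```python
from h import *
c=load("w2")
f=lambda x,y:((x+.5)/4-.5+170,(y+.5)/4-.5+191)
q=[at(c,f(*p),.118) for p in[(290,203),(352,183),(428,382),(368,404)]]
m=np.mean(q,0); d=(q[2]+q[3]-q[0]-q[1])/2; print(m,np.linalg.norm(d),np.linalg.norm(q[0]-q[1]),np.degrees(np.arctan2(d[1],d[0])))
plan([m[0],m[1],.256],np.arctan2(-d[1],-d[0]))
```

```text
[ 0.65351844 -0.11021647  0.118     ] 0.03634954259802194 0.01027675836600681 9.185889429561465
shift units [-0.234 -0.063  0.835]
turn units [-0.    -0.003 -0.212]
```

>>> send_rows(
  targets=[0,0,-0.212,-0.23,-0.063,0.1,45,0,0,-0.212,-0.23,-0.063,0.2,45,0,0,-0.212,-0.23,-0.063,0.35,45,0,0,-0.212,-0.23,-0.063,0.6,45,0,0,-0.212,-0.23,-0.063,0.8,45,0,0,-0.212,-0.23,-0.063,0.8,45,0,0,-0.212,-0.23,-0.063,0.8,45],
)

```text
t: 19.9
tool_pos: [0.6524, -0.1119, 0.2584]
orientation: [-0.078, 0.997, 0.001, -0.004]
contact_force: [-0.7, 0.5, 0.2]
grip_width: 0.525
grasp_force: 0.0
```

>>> send_rows(
  targets=[0,0,0,0,0,0,0,0,0,0,0,0,0,0,0,0,0,0,0,0,0,0,0,0,0,0,0,0,0,0,0,0,0,0,0,0,0,0,0,0,0,0,0,0,0,0,0,0,0,0,0,0,0,0,0,0],
)

```text
t: 20.57
tool_pos: [0.6537, -0.1106, 0.2638]
orientation: [-0.079, 0.997, -0.001, 0.001]
contact_force: [0.1, -2.6, 5.4]
grip_width: 0.126
grasp_force: 70.3
```

Run:
```python
from h import *
rep()
```

```text
t 20.6 tcp [ 0.6537 -0.1106  0.2638] F [ 0.1 -2.6  5.4] T [-0.42  0.03  0.04] gw 10.7 gf 70.3
[[-0.987, -0.158, 0.003], [-0.158, 0.987, -0.002], [-0.003, -0.002, -1.0]] q [-0.25  0.4   1.28 -0.    1.46 -1.98]
```

>>> send_rows(
  targets=[0,0,0.08,0,0,-0.006,0,0,0,0.16,0,0,-0.012,0,0,0,0.24,0,0,-0.018,0,0,0,0.32,0,0,-0.024,0,0,0,0.4,0,0,-0.03,0,0,0,0.32,0,0,-0.036,0,0,0,0.24,0,0,-0.042,0,0,0,0.16,0,0,-0.046,0,0,0,0.08,0,0,-0.05,0,0,0,0,0,0,-0.054,0],
)

```text
t: 21.4
tool_pos: [0.6534, -0.1099, 0.2645]
orientation: [-0.081, 0.997, 0.001, -0.001]
contact_force: [4.7, -1.8, -9.3]
grip_width: 0.127
grasp_force: 68.1
```

>>> send_rows(
  targets=[0,0,0.08,0,0,-0.0025,0,0,0,0.16,0,0,-0.005,0,0,0,0.24,0,0,-0.0075,0,0,0,0.32,0,0,-0.01,0,0,0,0.4,0,0,-0.0125,0,0,0,0.32,0,0,-0.015,0,0,0,0.24,0,0,-0.0175,0,0,0,0.16,0,0,-0.02,0,0,0,0.08,0,0,-0.0225,0,0,0,0,0,0,-0.025,0],
)

```text
t: 22.23
tool_pos: [0.6534, -0.1099, 0.2665]
orientation: [-0.08, 0.997, 0.001, -0.001]
contact_force: [5.6, -1.4, -13.3]
grip_width: 0.13
grasp_force: 68.1
```

>>> send_rows(
  targets=[0,0,0.08,0,0,-0.0025,0,0,0,0.16,0,0,-0.005,0,0,0,0.24,0,0,-0.0075,0,0,0,0.32,0,0,-0.01,0,0,0,0.4,0,0,-0.0125,0,0,0,0.32,0,0,-0.015,0,0,0,0.24,0,0,-0.0175,0,0,0,0.16,0,0,-0.02,0,0,0,0.08,0,0,-0.0225,0,0,0,0,0,0,-0.025,0],
)

```text
t: 23.07
tool_pos: [0.6534, -0.11, 0.2688]
orientation: [-0.078, 0.997, 0.001, -0.002]
contact_force: [5.4, -0.5, -13.4]
grip_width: 0.126
grasp_force: 68.2
```

Run:
```python
from h import *
rep()
```

```text
t 23.1 tcp [ 0.6534 -0.11    0.2688] F [  5.4  -0.5 -13.4] T [-0.34 -1.45 -0.33] gw 10.7 gf 68.2
[[-0.988, -0.156, -0.004], [-0.156, 0.988, 0.002], [0.003, 0.003, -1.0]] q [-0.25  0.39  1.27  0.    1.48 -1.98]
```

Good. I'll keep that rate, with a slight x relief.

>>> send_rows(
  targets=[0,0,0.08,-0.007,0,-0.0025,0,0,0,0.16,-0.007,0,-0.005,0,0,0,0.24,-0.007,0,-0.0075,0,0,0,0.32,-0.007,0,-0.01,0,0,0,0.4,-0.007,0,-0.0125,0,0,0,0.32,-0.007,0,-0.015,0,0,0,0.24,-0.007,0,-0.0175,0,0,0,0.16,-0.007,0,-0.02,0,0,0,0.08,-0.007,0,-0.0225,0,0,0,0,-0.007,0,-0.025,0],
)

```text
t: 23.9
tool_pos: [0.654, -0.1099, 0.2713]
orientation: [-0.077, 0.997, 0.001, -0.003]
contact_force: [4.7, -2.2, -14.0]
grip_width: 0.128
grasp_force: 68.3
```

>>> send_rows(
  targets=[0,0,0.08,0,0,-0.0025,0,0,0,0.16,0,0,-0.005,0,0,0,0.24,0,0,-0.0075,0,0,0,0.32,0,0,-0.01,0,0,0,0.4,0,0,-0.0125,0,0,0,0.32,0,0,-0.015,0,0,0,0.24,0,0,-0.0175,0,0,0,0.16,0,0,-0.02,0,0,0,0.08,0,0,-0.0225,0,0,0,0,0,0,-0.025,0],
)

```text
t: 24.73
tool_pos: [0.654, -0.1099, 0.274]
orientation: [-0.075, 0.997, 0.001, -0.003]
contact_force: [4.9, -1.9, -15.1]
grip_width: 0.125
grasp_force: 68.3
```

>>> send_rows(
  targets=[0,0,0.08,0,0,-0.0025,0,0,0,0.16,0,0,-0.005,0,0,0,0.24,0,0,-0.0075,0,0,0,0.32,0,0,-0.01,0,0,0,0.4,0,0,-0.0125,0,0,0,0.32,0,0,-0.015,0,0,0,0.24,0,0,-0.0175,0,0,0,0.16,0,0,-0.02,0,0,0,0.08,0,0,-0.0225,0,0,0,0,0,0,-0.025,0],
)

```text
t: 25.57
tool_pos: [0.654, -0.1099, 0.2768]
orientation: [-0.074, 0.997, 0.001, -0.003]
contact_force: [5.9, -2.5, -15.5]
grip_width: 0.128
grasp_force: 68.3
```

>>> send_rows(
  targets=[0,0,0.08,0,0,-0.0025,0,0,0,0.16,0,0,-0.005,0,0,0,0.24,0,0,-0.0075,0,0,0,0.32,0,0,-0.01,0,0,0,0.4,0,0,-0.0125,0,0,0,0.32,0,0,-0.015,0,0,0,0.24,0,0,-0.0175,0,0,0,0.16,0,0,-0.02,0,0,0,0.08,0,0,-0.0225,0,0,0,0,0,0,-0.025,0],
)

```text
t: 26.4
tool_pos: [0.654, -0.1099, 0.2798]
orientation: [-0.073, 0.997, 0.001, -0.003]
contact_force: [6.3, -1.2, -14.7]
grip_width: 0.129
grasp_force: 68.4
```

Run:
```python
from h import *
rep()
```

```text
t 26.4 tcp [ 0.654  -0.1099  0.2798] F [  6.3  -1.2 -14.7] T [-0.42 -1.31 -0.26] gw 11.0 gf 68.4
[[-0.989, -0.145, -0.006], [-0.145, 0.989, 0.002], [0.006, 0.003, -1.0]] q [-0.25  0.39  1.25  0.    1.5  -1.97]
```

>>> send_rows(
  targets=[0,0,0.08,-0.007,0,-0.0025,0,0,0,0.16,-0.007,0,-0.005,0,0,0,0.24,-0.007,0,-0.0075,0,0,0,0.32,-0.007,0,-0.01,0,0,0,0.4,-0.007,0,-0.0125,0,0,0,0.32,-0.007,0,-0.015,0,0,0,0.24,-0.007,0,-0.0175,0,0,0,0.16,-0.007,0,-0.02,0,0,0,0.08,-0.007,0,-0.0225,0,0,0,0,-0.007,0,-0.025,0],
)

```text
t: 27.23
tool_pos: [0.6546, -0.1099, 0.2826]
orientation: [-0.072, 0.997, 0.001, -0.004]
contact_force: [4.6, -1.1, -14.5]
grip_width: 0.125
grasp_force: 68.4
```

>>> send_rows(
  targets=[0,0,0.08,0,0,-0.0025,0,0,0,0.16,0,0,-0.005,0,0,0,0.24,0,0,-0.0075,0,0,0,0.32,0,0,-0.01,0,0,0,0.4,0,0,-0.0125,0,0,0,0.32,0,0,-0.015,0,0,0,0.24,0,0,-0.0175,0,0,0,0.16,0,0,-0.02,0,0,0,0.08,0,0,-0.0225,0,0,0,0,0,0,-0.025,0],
)

```text
t: 28.07
tool_pos: [0.6547, -0.1099, 0.2855]
orientation: [-0.07, 0.998, 0.001, -0.004]
contact_force: [4.1, -1.4, -14.7]
grip_width: 0.123
grasp_force: 68.3
```

>>> send_rows(
  targets=[0,0,0.08,0,0,-0.0025,0,0,0,0.16,0,0,-0.005,0,0,0,0.24,0,0,-0.0075,0,0,0,0.32,0,0,-0.01,0,0,0,0.4,0,0,-0.0125,0,0,0,0.32,0,0,-0.015,0,0,0,0.24,0,0,-0.0175,0,0,0,0.16,0,0,-0.02,0,0,0,0.08,0,0,-0.0225,0,0,0,0,0,0,-0.025,0],
)

```text
t: 28.9
tool_pos: [0.6548, -0.1098, 0.2884]
orientation: [-0.069, 0.998, 0.001, -0.003]
contact_force: [5.2, -1.4, -15.7]
grip_width: 0.131
grasp_force: 68.4
```

>>> send_rows(
  targets=[0,0,0.08,0,0,-0.0025,0,0,0,0.16,0,0,-0.005,0,0,0,0.24,0,0,-0.0075,0,0,0,0.32,0,0,-0.01,0,0,0,0.4,0,0,-0.0125,0,0,0,0.32,0,0,-0.015,0,0,0,0.24,0,0,-0.0175,0,0,0,0.16,0,0,-0.02,0,0,0,0.08,0,0,-0.0225,0,0,0,0,0,0,-0.025,0],
)

```text
t: 29.73
tool_pos: [0.6546, -0.1095, 0.2965]
orientation: [-0.068, 0.998, 0.001, -0.002]
contact_force: [0.7, 0.2, -1.6]
grip_width: 0.127
grasp_force: 70.5
```

Run:
```python
from h import *
rep()
```

```text
t 29.7 tcp [ 0.6546 -0.1095  0.2965] F [ 0.7  0.2 -1.6] T [ 0.01  0.01 -0.04] gw 10.8 gf 70.5
[[-0.991, -0.136, -0.004], [-0.136, 0.991, 0.002], [0.003, 0.002, -1.0]] q [-0.25  0.38  1.23  0.    1.53 -1.96]
```

>>> send_rows(
  targets=[0,0,0,0,0,-0.35,0,0,0,0,0,0,-0.6,0,0,0,0.15,0.3,-0.3,-0.6,0,0,0,0.25,0.5,-0.6,-0.6,0,0,0,0.31,0.5,-0.9,-0.6,0,0,0,0.31,0.5,-1,-0.6,0,0,0,0.31,0.5,-1,-0.6,0],
)

```text
t: 30.32
tool_pos: [0.61, -0.2405, 0.3682]
orientation: [0.182, 0.983, -0.0, -0.002]
contact_force: [-0.7, 0.7, -1.5]
grip_width: 0.131
grasp_force: 70.5
```

Run:
```python
from h import *
rep(); y=np.radians(160)
go(*posed([.39,-.287,.01],.244,y,np.pi/4,.09)); go(*posed([.39,-.287,.007],.244,y,np.pi/4,0))
```

```text
t 30.3 tcp [ 0.61   -0.2405  0.3682] F [-0.7  0.7 -1.5] T [ 0.04  0.06 -0.02] gw 11.2 gf 70.5
[[-0.934, 0.357, -0.004], [0.357, 0.934, 0.0], [0.003, -0.001, -1.0]] q [-0.46  0.33  1.15 -0.    1.66 -1.67]
goal [ 0.552 -0.346  0.273] shift [ 0.134 -0.993  0.799] turn [ 0.003  0.498 -0.01 ]
goal [ 0.552 -0.346  0.18 ] shift [ 0.131 -0.992  1.574] turn [ 0.003  0.498 -0.01 ]
```

>>> send_rows(
  targets=[0,0.498,-0.01,0.13,-0.99,0,0,0,0.498,-0.01,0.13,-0.99,0,0,0,0.498,-0.01,0.13,-0.99,0.2,0,0,0.498,-0.01,0.13,-0.99,0.4,0,0,0.498,-0.01,0.13,-0.99,0.6,0,0,0.498,-0.01,0.13,-0.99,0.8,0,0,0.498,-0.01,0.13,-0.99,0.8,0,0,0.498,-0.01,0.13,-0.99,0.8,0,0,0.498,-0.01,0.13,-0.99,0.8,0],
)

```text
t: 31.07
tool_pos: [0.5554, -0.3417, 0.2725]
orientation: [0.155, 0.911, 0.068, -0.376]
contact_force: [0.1, 0.5, -1.3]
grip_width: 0.124
grasp_force: 70.5
```

>>> send_rows(
  targets=[0,0,0,-0.18,0,0.18,0,0,0,0,-0.36,0,0.36,0,0,0,0,-0.48,0,0.48,0,0,0,0,-0.54,0,0.54,0,0,0,0,-0.54,0,0.54,0,0,0,0,-0.54,0,0.54,0],
)

```text
t: 31.57
tool_pos: [0.5555, -0.3419, 0.1837]
orientation: [0.156, 0.911, 0.067, -0.375]
contact_force: [-0.7, 1.0, -1.4]
grip_width: 0.127
grasp_force: 70.6
```

Run:
```python
from h import *
s,M=rep(); print("foot",s["tool_pos"]+.244*M[:,2])
```

```text
t 31.6 tcp [ 0.5555 -0.3419  0.1837] F [-0.7  1.  -1.4] T [-0.17 -0.49  0.09] gw 10.8 gf 70.6
[[-0.671, 0.336, -0.662], [0.235, 0.942, 0.24], [0.704, 0.005, -0.71]] q [-0.6   0.7   1.09 -0.2   2.11 -1.86]
foot [ 0.39406757 -0.28337244  0.01031507]
```

>>> send_rows(
  targets=[0,0,0,0.01,0,0.02,0,0,0,0,0.01,0,0.02,50,0,0,0,0.01,0,0.02,50,0,0,0,0.01,0,0.02,50,0,0,0,0.01,0,0.02,50,0,0,0,0.01,0,0.02,50,0,0,0,0.1,0,-0.2,50,0,0,0,0.3,0,-0.6,50,0,0,0,0.5,0,-0.9,50,0,0,0,0.6,0,-1,50],
)

```text
t: 32.4
tool_pos: [0.5871, -0.3542, 0.3206]
orientation: [0.157, 0.911, 0.067, -0.375]
contact_force: [1.5, -0.0, -0.4]
grip_width: 0.585
grasp_force: 0.0
```

>>> send_rows(
  targets=[0.044,-0.496,-0.099,0.29,1,0.04,60,0.044,-0.496,-0.099,0.29,1,0.04,60,0.044,-0.496,-0.099,0.29,1,0.04,60,0.044,-0.496,-0.099,0.29,1,0.04,60,0.044,-0.496,-0.099,0.29,1,0.04,60,0.044,-0.496,-0.099,0.29,1,0.04,60,0.044,-0.496,-0.099,0.29,1,0.04,60,0.044,-0.496,-0.099,0.29,1,0.04,60],
)

```text
t: 33.07
tool_pos: [0.5996, -0.2312, 0.3403]
orientation: [0.088, 0.996, 0.001, -0.0]
contact_force: [0.2, 0.8, 0.0]
grip_width: 0.702
grasp_force: 0.0
```

>>> send_rows(
  targets=[0,0,0,0.11,0.8,-0.06,60,0,0,0,0.11,0.8,-0.06,60,0,0,0,0.11,0.8,-0.06,60],
)

```text
t: 33.32
tool_pos: [0.6044, -0.1311, 0.347]
orientation: [0.087, 0.996, 0.003, -0.002]
contact_force: [0.6, -0.2, 0.0]
grip_width: 0.702
grasp_force: 0.0
```

>>> send_rows(
  targets=[0,0,0,0.11,0.8,-0.06,60,0,0,0,0.11,0.8,-0.06,60,0,0,0,0.11,0.8,-0.06,60],
)

```text
t: 33.57
tool_pos: [0.6084, -0.0337, 0.3545]
orientation: [0.086, 0.996, 0.002, -0.002]
contact_force: [0.7, -0.8, 0.8]
grip_width: 0.703
grasp_force: 0.0
```

>>> send_rows(
  targets=[0,0,0,0.11,0.8,-0.06,60,0,0,0,0.11,0.8,-0.06,60,0,0,0,0.11,0.8,-0.06,60,0,0,0,0.11,0.8,-0.06,60],
)

```text
t: 33.9
tool_pos: [0.6124, 0.0619, 0.3617]
orientation: [0.086, 0.996, 0.001, -0.002]
contact_force: [-0.0, -0.2, 0.1]
grip_width: 0.697
grasp_force: 0.0
```

Run:
```python
from h import *
rep(); c=grab("wrist","w3"); q=proj(c,[.6395,.0594,.1])[0];print(q)
x,y=int(q[0]),int(q[1]);x0,y0=max(0,min(x-50,460)),max(0,min(y-60,285)); print(x0,y0)
a=cv2.resize(c["image"][y0:y0+130,x0:x0+100],None,fx=4,fy=4,interpolation=cv2.INTER_CUBIC)
t=grab("top","t4")["image"][200:330,380:480]
t=cv2.resize(t,None,fx=4,fy=4,interpolation=cv2.INTER_CUBIC)
cv2.imwrite("pics/w3c.png",np.hstack([a,t]))
```

```text
t 33.9 tcp [0.6124 0.0619 0.3617] F [-0.  -0.2  0.1] T [-0.04  0.06 -0.  ] gw 59.5 gf 0.0
[[-0.985, 0.171, -0.003], [0.171, 0.985, 0.003], [0.004, 0.002, -1.0]] q [ 0.01  0.25  1.27  0.    1.63 -1.39]
[280.13768189 249.64957136]
230 189
```

View pics/w3c.png

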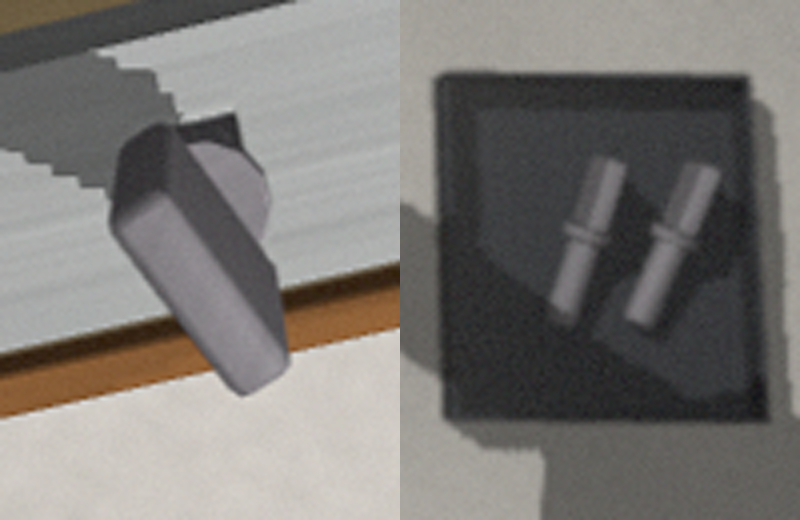

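Both pins lie in the tray side by side. Pin B's top face has corners at (110,225), (168,190), (290,363) and (242,397).

Run:
```python
from h import *
c=load("w3")
f=lambda x,y:((x+.5)/4-.5+230,(y+.5)/4-.5+189)
q=[at(c,f(*p),.118) for p in[(110,225),(168,190),(290,363),(242,397)]]
m=np.mean(q,0); d=(q[2]+q[3]-q[0]-q[1])/2; print(m,np.linalg.norm(d),np.linalg.norm(q[0]-q[1]),np.degrees(np.arctan2(d[1],d[0])))
plan([m[0]-.0005,m[1],.260],np.arctan2(-d[1],-d[0]))
```

```text
[0.64122902 0.05924709 0.118     ] 0.03673934989569875 0.011064328934309095 24.442879926219003
shift units [-0.234  0.047  0.842]
turn units [ 0.001 -0.002 -0.384]
```

>>> send_rows(
  targets=[0,0,-0.384,-0.232,0.047,0.1,45,0,0,-0.384,-0.232,0.047,0.2,45,0,0,-0.384,-0.232,0.047,0.3,45,0,0,-0.384,-0.232,0.047,0.3,45,0,0,-0.384,-0.232,0.047,0.5,45,0,0,-0.384,-0.232,0.047,0.7,45,0,0,-0.384,-0.232,0.047,0.84,45,0,0,-0.384,-0.232,0.047,0.84,45],
)

```text
t: 34.67
tool_pos: [0.639, 0.0571, 0.2548]
orientation: [-0.21, 0.978, 0.002, -0.006]
contact_force: [0.4, 0.8, -1.0]
grip_width: 0.527
grasp_force: 0.0
```

>>> send_rows(
  targets=[0,0,0,0,0,0,45,0,0,0,0,0,0,0,0,0,0,0,0,0,0,0,0,0,0,0,0,0,0,0,0,0,0,0,0,0,0,0,0,0,0,0,0,0,0,0,0,0,0,0,0,0,0,0,0,0,0,0,0,0,0,0,0],
)

```text
t: 35.42
tool_pos: [0.6411, 0.0589, 0.2631]
orientation: [-0.211, 0.977, -0.0, 0.001]
contact_force: [0.6, -2.9, 5.7]
grip_width: 0.125
grasp_force: 70.0
```

Run:
```python
from h import *
rep()
```

```text
t 35.4 tcp [0.6411 0.0589 0.2631] F [ 0.6 -2.9  5.7] T [-0.89 -0.19  0.01] gw 10.7 gf 70.0
[[-0.911, -0.413, 0.002], [-0.413, 0.911, 0.0], [-0.002, -0.001, -1.0]] q [ 0.    0.36  1.33  0.    1.45 -1.99]
```

>>> send_rows(
  targets=[0,0,0.08,0,0,-0.006,0,0,0,0.16,0,0,-0.012,0,0,0,0.24,0,0,-0.018,0,0,0,0.32,0,0,-0.024,0,0,0,0.4,0,0,-0.03,0,0,0,0.32,0,0,-0.036,0,0,0,0.24,0,0,-0.042,0,0,0,0.16,0,0,-0.046,0,0,0,0.08,0,0,-0.05,0,0,0,0,0,0,-0.054,0],
)

```text
t: 36.25
tool_pos: [0.6407, 0.0595, 0.2639]
orientation: [-0.213, 0.977, 0.002, -0.001]
contact_force: [5.5, -1.8, -9.9]
grip_width: 0.127
grasp_force: 68.1
```

>>> send_rows(
  targets=[0,0,0.08,0,0,-0.0025,0,0,0,0.16,0,0,-0.005,0,0,0,0.24,0,0,-0.0075,0,0,0,0.32,0,0,-0.01,0,0,0,0.4,0,0,-0.0125,0,0,0,0.32,0,0,-0.015,0,0,0,0.24,0,0,-0.0175,0,0,0,0.16,0,0,-0.02,0,0,0,0.08,0,0,-0.0225,0,0,0,0,0,0,-0.025,0],
)

```text
t: 37.08
tool_pos: [0.6407, 0.0595, 0.266]
orientation: [-0.211, 0.977, 0.002, -0.002]
contact_force: [6.5, -1.2, -11.7]
grip_width: 0.126
grasp_force: 68.2
```

>>> send_rows(
  targets=[0,0,0.08,0,0,-0.0025,0,0,0,0.16,0,0,-0.005,0,0,0,0.24,0,0,-0.0075,0,0,0,0.32,0,0,-0.01,0,0,0,0.4,0,0,-0.0125,0,0,0,0.32,0,0,-0.015,0,0,0,0.24,0,0,-0.0175,0,0,0,0.16,0,0,-0.02,0,0,0,0.08,0,0,-0.0225,0,0,0,0,0,0,-0.025,0],
)

```text
t: 37.92
tool_pos: [0.6408, 0.0595, 0.2685]
orientation: [-0.21, 0.978, 0.002, -0.002]
contact_force: [7.3, -1.3, -14.2]
grip_width: 0.129
grasp_force: 68.4
```

Run:
```python
from h import *
rep()
```

```text
t 37.9 tcp [0.6408 0.0595 0.2685] F [  7.3  -1.3 -14.2] T [-0.26 -1.66 -0.27] gw 11.0 gf 68.4
[[-0.912, -0.411, -0.004], [-0.411, 0.912, 0.003], [0.003, 0.004, -1.0]] q [ 0.    0.35  1.32  0.    1.47 -1.99]
```

>>> send_rows(
  targets=[0,0,0.08,-0.009,-0.004,-0.0025,0,0,0,0.16,-0.009,-0.004,-0.005,0,0,0,0.24,-0.009,-0.004,-0.0075,0,0,0,0.32,-0.009,-0.004,-0.01,0,0,0,0.4,-0.009,-0.004,-0.0125,0,0,0,0.32,-0.009,-0.004,-0.015,0,0,0,0.24,-0.009,-0.004,-0.0175,0,0,0,0.16,-0.009,-0.004,-0.02,0,0,0,0.08,-0.009,-0.004,-0.0225,0,0,0,0,-0.009,-0.004,-0.025,0],
)

```text
t: 38.75
tool_pos: [0.6415, 0.0595, 0.271]
orientation: [-0.209, 0.978, 0.002, -0.003]
contact_force: [5.2, -2.0, -14.4]
grip_width: 0.129
grasp_force: 68.4
```

>>> send_rows(
  targets=[0,0,0.08,0,0,-0.0025,0,0,0,0.16,0,0,-0.005,0,0,0,0.24,0,0,-0.0075,0,0,0,0.32,0,0,-0.01,0,0,0,0.4,0,0,-0.0125,0,0,0,0.32,0,0,-0.015,0,0,0,0.24,0,0,-0.0175,0,0,0,0.16,0,0,-0.02,0,0,0,0.08,0,0,-0.0225,0,0,0,0,0,0,-0.025,0],
)

```text
t: 39.58
tool_pos: [0.6415, 0.0595, 0.2737]
orientation: [-0.207, 0.978, 0.002, -0.003]
contact_force: [5.6, -1.0, -14.3]
grip_width: 0.121
grasp_force: 68.4
```

>>> send_rows(
  targets=[0,0,0.08,0,0,-0.0025,0,0,0,0.16,0,0,-0.005,0,0,0,0.24,0,0,-0.0075,0,0,0,0.32,0,0,-0.01,0,0,0,0.4,0,0,-0.0125,0,0,0,0.32,0,0,-0.015,0,0,0,0.24,0,0,-0.0175,0,0,0,0.16,0,0,-0.02,0,0,0,0.08,0,0,-0.0225,0,0,0,0,0,0,-0.025,0],
)

```text
t: 40.42
tool_pos: [0.6416, 0.0595, 0.2765]
orientation: [-0.206, 0.979, 0.002, -0.003]
contact_force: [5.7, -1.3, -14.9]
grip_width: 0.128
grasp_force: 68.4
```

>>> send_rows(
  targets=[0,0,0.08,0,0,-0.0025,0,0,0,0.16,0,0,-0.005,0,0,0,0.24,0,0,-0.0075,0,0,0,0.32,0,0,-0.01,0,0,0,0.4,0,0,-0.0125,0,0,0,0.32,0,0,-0.015,0,0,0,0.24,0,0,-0.0175,0,0,0,0.16,0,0,-0.02,0,0,0,0.08,0,0,-0.0225,0,0,0,0,0,0,-0.025,0],
)

```text
t: 41.25
tool_pos: [0.6416, 0.0595, 0.2795]
orientation: [-0.205, 0.979, 0.002, -0.003]
contact_force: [6.2, -1.2, -14.9]
grip_width: 0.127
grasp_force: 68.3
```

Run:
```python
from h import *
rep()
```

```text
t 41.2 tcp [0.6416 0.0595 0.2795] F [  6.2  -1.2 -14.9] T [-0.24 -1.39 -0.34] gw 10.9 gf 68.3
[[-0.916, -0.401, -0.007], [-0.401, 0.916, 0.003], [0.005, 0.005, -1.0]] q [ 0.    0.35  1.31  0.    1.49 -1.98]
```

>>> send_rows(
  targets=[0,0,0.08,-0.006,-0.003,-0.0025,0,0,0,0.16,-0.006,-0.003,-0.005,0,0,0,0.24,-0.006,-0.003,-0.0075,0,0,0,0.32,-0.006,-0.003,-0.01,0,0,0,0.4,-0.006,-0.003,-0.0125,0,0,0,0.32,-0.006,-0.003,-0.015,0,0,0,0.24,-0.006,-0.003,-0.0175,0,0,0,0.16,-0.006,-0.003,-0.02,0,0,0,0.08,-0.006,-0.003,-0.0225,0,0,0,0,-0.006,-0.003,-0.025,0],
)

```text
t: 42.08
tool_pos: [0.6421, 0.0595, 0.2822]
orientation: [-0.204, 0.979, 0.002, -0.004]
contact_force: [5.5, -0.9, -15.7]
grip_width: 0.128
grasp_force: 68.4
```

>>> send_rows(
  targets=[0,0,0.08,0,0,-0.0025,0,0,0,0.16,0,0,-0.005,0,0,0,0.24,0,0,-0.0075,0,0,0,0.32,0,0,-0.01,0,0,0,0.4,0,0,-0.0125,0,0,0,0.32,0,0,-0.015,0,0,0,0.24,0,0,-0.0175,0,0,0,0.16,0,0,-0.02,0,0,0,0.08,0,0,-0.0225,0,0,0,0,0,0,-0.025,0],
)

```text
t: 42.92
tool_pos: [0.6422, 0.0596, 0.2852]
orientation: [-0.202, 0.979, 0.002, -0.004]
contact_force: [4.9, -0.8, -14.8]
grip_width: 0.128
grasp_force: 68.3
```

>>> send_rows(
  targets=[0,0,0.08,0,0,-0.0025,0,0,0,0.16,0,0,-0.005,0,0,0,0.24,0,0,-0.0075,0,0,0,0.32,0,0,-0.01,0,0,0,0.4,0,0,-0.0125,0,0,0,0.32,0,0,-0.015,0,0,0,0.24,0,0,-0.0175,0,0,0,0.16,0,0,-0.02,0,0,0,0.08,0,0,-0.0225,0,0,0,0,0,0,-0.025,0],
)

```text
t: 43.75
tool_pos: [0.6424, 0.0596, 0.288]
orientation: [-0.201, 0.98, 0.002, -0.004]
contact_force: [5.6, -0.1, -15.2]
grip_width: 0.127
grasp_force: 68.3
```

>>> send_rows(
  targets=[0,0,0.08,0,0,-0.0025,0,0,0,0.16,0,0,-0.005,0,0,0,0.24,0,0,-0.0075,0,0,0,0.32,0,0,-0.01,0,0,0,0.4,0,0,-0.0125,0,0,0,0.32,0,0,-0.015,0,0,0,0.24,0,0,-0.0175,0,0,0,0.16,0,0,-0.02,0,0,0,0.08,0,0,-0.0225,0,0,0,0,0,0,-0.025,0],
)

```text
t: 44.58
tool_pos: [0.642, 0.06, 0.2959]
orientation: [-0.2, 0.98, 0.002, -0.002]
contact_force: [0.5, -0.1, -2.2]
grip_width: 0.131
grasp_force: 70.5
```

Run:
```python
from h import *
rep()
```

```text
t 44.6 tcp [0.642  0.06   0.2959] F [ 0.5 -0.1 -2.2] T [ 0.04 -0.06 -0.01] gw 11.2 gf 70.5
[[-0.92, -0.393, -0.005], [-0.393, 0.92, 0.004], [0.003, 0.006, -1.0]] q [ 0.    0.34  1.29  0.    1.52 -1.97]
```

>>> send_rows(
  targets=[0,0,0,0,0,-0.35,0,0,0,0,0,0,-0.6,0,0,0,0.1,0.3,-0.3,-0.6,0,0,0,0.2,0.6,-0.6,-0.6,0,0,0,0.3,0.9,-0.9,-0.6,0,0,0,0.39,1,-1,-0.6,0,0,0,0.39,1,-1,-0.6,0,0,0,0.39,1,-1,-0.6,0],
)

```text
t: 45.25
tool_pos: [0.5773, -0.0997, 0.3681]
orientation: [0.11, 0.994, 0.002, -0.002]
contact_force: [-1.3, 1.2, -1.2]
grip_width: 0.125
grasp_force: 70.5
```

Run:
```python
from h import *
rep(); y=np.radians(168)
go(*posed([.39,-.243,.01],.243,y,np.pi/4,.09))
```

```text
t 45.2 tcp [ 0.5773 -0.0997  0.3681] F [-1.3  1.2 -1.2] T [ 0.02 -0.01 -0.06] gw 10.7 gf 70.5
[[-0.976, 0.22, -0.004], [0.22, 0.976, 0.004], [0.005, 0.003, -1.0]] q [-0.27  0.18  1.34  0.    1.63 -1.62]
goal [ 0.558 -0.279  0.272] shift [-0.176 -1.493  0.797] turn [ 0.005  0.497 -0.006]
```

>>> send_rows(
  targets=[0,0,0,0,-0.3,0,0,0,0,0,0,-0.6,0,0,0,0,0,0,-0.6,0,0],
)

```text
t: 45.5
tool_pos: [0.5623, -0.1715, 0.3679]
orientation: [0.108, 0.994, -0.0, -0.002]
contact_force: [0.1, -0.3, -1.5]
grip_width: 0.128
grasp_force: 70.5
```

>>> send_rows(
  targets=[0,0.498,0,-0.18,-0.89,0,0,0,0.498,0,-0.18,-0.89,0,0,0,0.498,0,-0.18,-0.89,0.2,0,0,0.498,0,-0.18,-0.89,0.4,0,0,0.498,0,-0.18,-0.89,0.6,0,0,0.498,0,-0.18,-0.89,0.8,0,0,0.498,0,-0.18,-0.89,0.8,0,0,0.498,0,-0.18,-0.89,0.8,0,0,0.498,0,-0.18,-0.89,0.8,0],
)

```text
t: 46.25
tool_pos: [0.562, -0.2757, 0.2715]
orientation: [0.097, 0.919, 0.042, -0.38]
contact_force: [-0.1, -0.2, -1.0]
grip_width: 0.125
grasp_force: 70.5
```

>>> send_rows(
  targets=[0,0,0,-0.18,0,0.18,0,0,0,0,-0.36,0,0.36,0,0,0,0,-0.48,0,0.48,0,0,0,0,-0.54,0,0.54,0,0,0,0,-0.54,0,0.54,0,0,0,0,-0.54,0,0.54,0],
)

```text
t: 46.75
tool_pos: [0.5617, -0.2765, 0.1828]
orientation: [0.099, 0.919, 0.042, -0.379]
contact_force: [-0.3, -0.3, -0.5]
grip_width: 0.126
grasp_force: 70.5
```

Run:
```python
from h import *
s,M=rep(); print("foot",s["tool_pos"]+.243*M[:,2])
```

```text
t 46.8 tcp [ 0.5617 -0.2765  0.1828] F [-0.3 -0.3 -0.5] T [-0.1  -0.52 -0.  ] gw 10.8 gf 70.5
[[-0.694, 0.213, -0.688], [0.15, 0.977, 0.151], [0.704, 0.002, -0.71]] q [-0.5   0.64  1.18 -0.23  2.07 -1.89]
foot [ 0.39452713 -0.23976571  0.01033846]
```

>>> send_rows(
  targets=[0,0,0,0.01,0,0.02,0,0,0,0,0.01,0,0.02,50,0,0,0,0.01,0,0.02,50,0,0,0,0.01,0,0.02,50,0,0,0,0.01,0,0.02,50,0,0,0,0.01,0,0.02,50,0,0,0,0.1,0,-0.2,50,0,0,0,0.3,0,-0.6,50,0,0,0,0.5,0,-0.9,50,0,0,0,0.6,0,-1,50],
)

```text
t: 47.58
tool_pos: [0.5948, -0.2843, 0.3198]
orientation: [0.099, 0.919, 0.042, -0.379]
contact_force: [-0.2, -0.3, 1.0]
grip_width: 0.585
grasp_force: 0.0
```

Run:
```python
from h import *
from scipy.optimize import least_squares
rep()
D=[eval(l) for l in open("log.txt")]
q=np.array([d[0] for d in D]);p=np.array([d[1] for d in D])
Q=np.array([d[2] for d in D])
X=lambda a,ax: Rn.from_euler(ax,a).as_matrix()
def fk(v,q):
    a,h,L1,L2,o,d=v
    T=X(q[0],'z'); P=np.array([0,0,h])+T@[a,0,0]
    T=T@X(q[1],'y'); P=P+T@[0,0,L1]
    T=T@X(q[2],'y'); P=P+T@[o,0,L2]
    T=T@X(q[3],'z')@X(q[4],'y'); P=P+T@[0,0,d]
    T=T@X(q[5],'z'); return P,T
f=least_squares(lambda v:np.concatenate([fk(v,a)[0]-b for a,b in zip(q,p)]),[0,.16,.447,.5,.1,.16])
print(f.x.round(4),np.abs(f.fun).max())
for a,b in list(zip(q,Q))[-1:]:
    print((fk(f.x,a)[1].T@Rn.from_quat(b).as_matrix()).round(3))
np.save("fk.npy",f.x)
```

```text
t 47.6 tcp [ 0.5948 -0.2843  0.3198] F [-0.2 -0.3  1. ] T [-0.12 -0.31 -0.02] gw 49.9 gf 0.0
[[-0.692, 0.214, -0.689], [0.151, 0.977, 0.152], [0.706, 0.001, -0.709]] q [-0.49  0.62  0.94 -0.27  2.34 -1.95]
[0.0473 0.1991 0.2031 0.5279 0.0417 0.0246] 0.06271734926913956
[[ 0. -1. -0.]
 [ 1.  0. -0.]
 [ 0. -0.  1.]]
```

```bash
cat > ik.py <<'E'
from h import *
from scipy.optimize import least_squares
X=lambda a,ax: Rn.from_euler(ax,a).as_matrix()
def fk(v,q):
    a,h,L1,L2,o,d,e,b=v
    T=X(q[0],'z'); P=np.array([0,0,h])+T@[a,0,0]
    T=T@X(q[1],'y'); P=P+T@[b,0,L1]
    T=T@X(q[2],'y'); P=P+T@[o,0,L2]
    T=T@X(q[3],'z')@X(q[4],'y'); P=P+T@[e,0,d]
    T=T@X(q[5],'z')@X(-np.pi/2,'z'); return P,T
E
python3 - <<'E'
from ik import *
D=[eval(l) for l in open("log.txt")]
q=np.array([d[0] for d in D]);p=np.array([d[1] for d in D])
best=None;rng=np.random.default_rng(0)
for k in range(20):
    x0=np.array([0,.2,.4,.4,0,.1,0,0])+rng.normal(0,.08,8)
    f=least_squares(lambda v:np.r_[np.concatenate([fk(v,a)[0]-b for a,b in zip(q,p)]),1e-4*v],x0)
    if best is None or f.cost<best.cost: best=f
print(best.x.round(4),np.abs(best.fun).max()); np.save("fk.npy",best.x)
n=3*len(D)
print(np.abs(best.fun[:n]).reshape(-1,3).max(1).round(4))
c=grab("top","t5")["image"]
cv2.imwrite("pics/t5c.png",cv2.resize(c[140:330,120:480],(800,422),interpolation=cv2.INTER_CUBIC))
E
```

```text
[0.0014 0.2165 0.2693 0.4713 0.0429 0.0482 0.0823 0.1737] 0.0621049464702564
[0.0543 0.057  0.0569 0.0571 0.057  0.057  0.0568 0.0478 0.0189 0.0173
 0.0247 0.0558 0.0515 0.0519 0.0519 0.0519 0.0466 0.0327 0.0568 0.0566
 0.0569 0.0569 0.057  0.0621 0.0379 0.0285]
```

View pics/t5c.png

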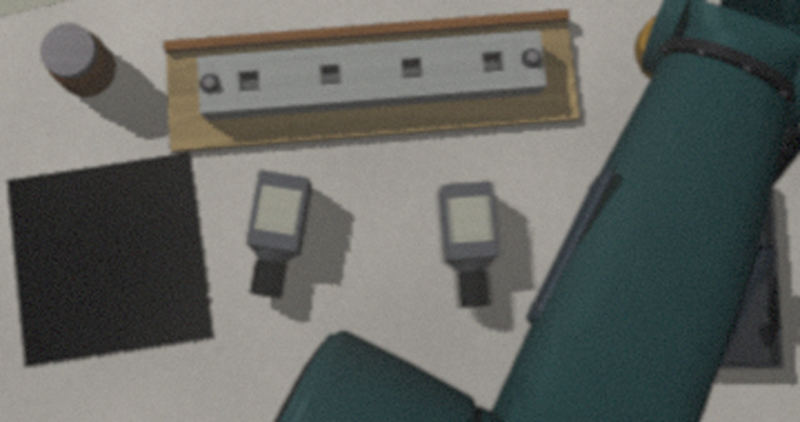

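The jig is empty and the bar is home. Bottle 1 is at about (280,210) and bottle 2 at (468,220) in the crop; neither has moved. I'll refit the kinematics with a lateral offset.

```bash
sed -i 's/a,h,L1,L2,o,d,e,b=v/a,h,L1,L2,o,d,e,b,c1,c2=v/; s/\[o,0,L2\]/[o,c1,L2]/; s/\[e,0,d\]/[e,c2,d]/' ik.py
python3 - <<'E'
from ik import *
D=[eval(l) for l in open("log.txt")]
q=np.array([d[0] for d in D]);p=np.array([d[1] for d in D])
best=None;rng=np.random.default_rng(0)
for k in range(20):
    x0=np.array([0,.2,.4,.4,0,.1,0,0,.05,0])+rng.normal(0,.05,10)
    f=least_squares(lambda v:np.r_[np.concatenate([fk(v,a)[0]-b for a,b in zip(q,p)]),1e-4*v],x0)
    if best is None or f.cost<best.cost: best=f
print(best.x.round(4),np.abs(best.fun).max()); np.save("fk.npy",best.x)
E
```

```text
[ 0.      0.1526  0.449   0.4998  0.1007  0.1514  0.     -0.      0.0566
  0.    ] 4.9980000355443565e-05
```

```bash
cat >> ik.py <<'E'
V=np.load("fk.npy")
LO=np.array([-3.1,-.76,.27,-1.08,.17,-2.57]);HI=np.array([3.1,2.03,2.55,4.22,2.65,2.57])
def ik(P,T,q0):
    def g(q):
        p,R=fk(V,q);return np.r_[(p-P)*5,Rn.from_matrix(R.T@T).as_rotvec()]
    f=least_squares(g,np.clip(q0,LO+.02,HI-.02),bounds=(LO,HI));return f.x,np.abs(f.fun).max()
def frame(ph,al,lying,flip=1):
    """tool axes. lying: ph = bottle axis azimuth(base->cap), tool z = down*cos + (-axis)*sin ; standing: tool z azimuth ph, al below horizontal"""
    a=np.array([np.cos(ph),np.sin(ph),0]);u=np.array([0,0,1.])
    z=-u*np.cos(al)-a*np.sin(al) if lying else a*np.cos(al)-u*np.sin(al)
    y=np.cross(u,a)*flip*(1 if not lying else -1)
    return np.c_[np.cross(y,z),y,z]
E
cat > s.py <<'E'
from ik import *
pz=r.pinch_z;al=np.radians(30)
q0=np.array(sense()["joint_positions"])
for nm,ph,g in[("b1",171,[.4855,.113,.031]),("b2",184.5,[.476,-.101,.031])]:
  for flip in(1,-1):
    T=frame(np.radians(ph),al,True,flip);P=np.array(g)-pz*T[:,2]
    for s in([*q0[:3],0,1.3,-1.5],[*q0[:3],0,1.3,1.5]):
      qg,e=ik(P,T,np.array(s))
      if e>1e-3: continue
      print(nm,"flip",flip,"grasp",qg.round(2))
      Pu=P+[0,0,.2]; qu,e=ik(Pu,T,qg); 
      for az in range(0,360,30):
        T2=frame(np.radians(az),al,False,flip)
        b=np.array([.456,.294,.053])
        # follow: interpolate from raised grasp to raised place
        Pp=b-pz*T2[:,2]; rv=Rn.from_matrix(T.T@T2).as_rotvec(); ok=True;q=qu
        Ph=Pp+[0,0,.2]
        for k in np.linspace(0,1,25)[1:]:
          q,e=ik(Pu+(Ph-Pu)*k,T@Rn.from_rotvec(rv*k).as_matrix(),q); ok&=e<2e-3
        eh=e
        for k in np.linspace(0,1,8)[1:]: q,e=ik(Ph+(Pp-Ph)*k,T2,q)
        if e<2e-3: print("   az",az,"path",ok,"place",q.round(2),"turn",np.degrees(np.linalg.norm(rv)).round())
E
python3 s.py
```

```text
b1 flip 1 grasp [ 0.23 -0.12  2.13 -0.31  0.67  2.16]
   az 30 path True place [ 0.41 -0.12  2.37  2.59  0.18 -1.08] turn 49.0
   az 60 path True place [ 0.02  0.01  2.25  1.44  0.84 -0.49] turn 74.0
   az 90 path True place [-0.06  0.26  1.96  1.11  1.31 -0.6 ] turn 102.0
   az 120 path True place [ 0.01  0.49  1.62  0.86  1.68 -0.72] turn 131.0
   az 150 path True place [ 0.15  0.69  1.3   0.64  2.   -0.89] turn 160.0
b1 flip 1 grasp [ 0.23 -0.12  2.13 -0.31  0.67  2.16]
   az 30 path True place [ 0.41 -0.12  2.37  2.59  0.18 -1.08] turn 49.0
   az 60 path True place [ 0.02  0.01  2.25  1.44  0.84 -0.49] turn 74.0
   az 90 path True place [-0.06  0.26  1.96  1.11  1.31 -0.6 ] turn 102.0
   az 120 path True place [ 0.01  0.49  1.62  0.86  1.68 -0.72] turn 131.0
   az 150 path True place [ 0.15  0.69  1.3   0.64  2.   -0.89] turn 160.0
b1 flip -1 grasp [ 0.23 -0.12  2.13 -0.31  0.67 -0.98]
   az 180 path True place [0.31 0.83 1.05 0.35 2.25 1.96] turn 171.0
   az 210 path False place [ 0.49  0.89  0.94 -0.05  2.35  1.52] turn 142.0
   az 240 path True place [ 0.66  0.85  1.02 -0.43  
[... 820 characters left out ...]
 [ 0.02  0.01  2.25  1.44  0.84 -0.49] turn 63.0
   az 90 path True place [-0.06  0.26  1.96  1.11  1.31 -0.6 ] turn 90.0
   az 120 path True place [ 0.01  0.49  1.62  0.86  1.68 -0.72] turn 118.0
   az 150 path True place [ 0.15  0.69  1.3   0.64  2.   -0.89] turn 147.0
   az 180 path True place [ 0.31  0.83  1.05  0.35  2.25 -1.18] turn 176.0
b2 flip -1 grasp [-0.5  -0.17  2.17  0.42  0.74 -2.41]
   az 210 path False place [ 0.49  0.89  0.94 -0.05  2.35  1.52] turn 155.0
   az 240 path True place [ 0.66  0.85  1.02 -0.43  2.24  1.09] turn 127.0
   az 270 path True place [ 0.81  0.72  1.24 -0.71  1.97  0.81] turn 98.0
   az 300 path True place [ 0.93  0.53  1.55 -0.92  1.62  0.64] turn 70.0
```

```bash
sed -i 's/\*flip\*(1 if not lying else -1)/*flip*(-1 if not lying else -1)/' ik.py; python3 s.py | awk '!a[$0]++'
```

```text
b1 flip 1 grasp [ 0.23 -0.12  2.13 -0.31  0.67  2.16]
   az 30 path False place [ 0.41 -0.12  2.37  2.59  0.18  2.06] turn 153.0
   az 90 path False place [-0.06  0.26  1.96  1.11  1.31  2.54] turn 115.0
   az 120 path False place [0.01 0.49 1.62 0.86 1.68 2.42] turn 101.0
   az 150 path True place [0.15 0.69 1.3  0.64 2.   2.25] turn 92.0
   az 180 path True place [0.31 0.83 1.05 0.35 2.25 1.96] turn 90.0
   az 210 path False place [ 0.49  0.89  0.94 -0.05  2.35  1.52] turn 96.0
   az 240 path True place [ 0.66  0.85  1.02 -0.43  2.24  1.09] turn 109.0
   az 270 path True place [ 0.81  0.72  1.24 -0.71  1.97  0.81] turn 125.0
   az 300 path True place [ 0.93  0.53  1.55 -0.92  1.62  0.64] turn 145.0
b1 flip -1 grasp [ 0.23 -0.12  2.13 -0.31  0.67 -0.98]
   az 30 path True place [ 0.41 -0.12  2.37  2.59  0.18 -1.08] turn 153.0
   az 60 path True place [ 0.02  0.01  2.25  1.44  0.84 -0.49] turn 133.0
   az 90 path True place [-0.06  0.26  1.96  1.11  1.31 -0.6 ] turn 115.0
   az 120 path True place [ 0.01  0.49  1.62  0.86  1.68 -0.72] turn 101.0
   az 150 path True place [ 0.15  0.69
[... 1081 characters left out ...]
17  2.17  0.42  0.74 -2.41]
   az 30 path True place [ 0.41 -0.12  2.37  2.59  0.18 -1.08] turn 162.0
   az 60 path True place [ 0.02  0.01  2.25  1.44  0.84 -0.49] turn 142.0
   az 90 path True place [-0.06  0.26  1.96  1.11  1.31 -0.6 ] turn 123.0
   az 120 path True place [ 0.01  0.49  1.62  0.86  1.68 -0.72] turn 107.0
   az 150 path True place [ 0.15  0.69  1.3   0.64  2.   -0.89] turn 95.0
   az 210 path False place [ 0.49  0.89  0.94 -0.05  2.35 -1.62] turn 93.0
   az 240 path True place [ 0.66  0.85  1.02 -0.43  2.24 -2.05] turn 103.0
   az 270 path False place [ 0.81  0.72  1.24 -0.71  1.97 -2.34] turn 117.0
   az 300 path False place [ 0.93  0.53  1.55 -0.92  1.62 -2.5 ] turn 136.0
```

```bash
sed -i "s/X(-np.pi\/2,'z')/X(np.pi\/2,'z')/" ik.py
cat > b.py <<'E'
from ik import *
import sys
pz=r.pinch_z;AL=np.radians(30)
def lie(ph,g,back=0):
    T=frame(np.radians(ph),AL,True,1);return np.array(g)-(pz+back)*T[:,2],T
def stand(az,b,up=0,back=0):
    T=frame(np.radians(az),AL,False,1);return np.array(b)-(pz+back)*T[:,2]+[0,0,up],T
def chk(P,T,q0=None):
    q,e=ik(P,T,np.array(sense()["joint_positions"]) if q0 is None else q0);print("  ik",q.round(2),"err",round(e,4));return q
E
python3 - <<'E'
from b import *
s,M=rep(); print((fk(V,s["joint_positions"])[1].T@M).round(2)[0], )
P,T=lie(171,[.4855,.113,.031],.10); go(P,T); q=chk(P,T); P,T=lie(171,[.4855,.113,.031]);q=chk(P,T,q);print(P)
E
```

```text
t 47.6 tcp [ 0.595  -0.2844  0.3272] F [0.2 0.3 3.9] T [-0.08 -0.28 -0.02] gw 49.8 gf 0.0
[[-0.698, 0.215, -0.683], [0.155, 0.977, 0.148], [0.699, -0.002, -0.715]] q [-0.49  0.61  0.93 -0.27  2.34 -1.95]
[ 1. -0. -0.]
goal [0.36  0.133 0.252] shift [1.468 2.977 2.306] turn [ 0.003 -0.826 -0.04 ]
  ik [ 0.29 -0.36  2.11 -0.27  0.93 -1.01] err 0.0
  ik [ 0.23 -0.12  2.13 -0.31  0.67 -0.98] err 0.0
[0.40910231 0.12510021 0.16497413]
```

>>> send_rows(
  targets=[0,-0.82,-0.04,0.91,0.8,0.54,85,0,-0.82,-0.04,0.91,0.8,0.54,85,0,-0.82,-0.04,0.91,0.8,0.54,85,0,-0.82,-0.04,0.91,0.8,0.54,85,0,-0.82,-0.04,0.91,0.8,0.54,85,0,-0.82,-0.04,0.91,0.8,0.54,85,0,-0.82,-0.04,0.91,0.8,0.54,85,0,-0.82,-0.04,0.91,0.8,0.54,85,0,-0.82,-0.04,0.91,0.8,0.54,85,0,-0.82,-0.04,0.91,0.8,0.54,85],
)

```text
t: 48.47
tool_pos: [0.494, -0.164, 0.3485]
orientation: [0.079, 0.969, -0.014, 0.233]
contact_force: [-0.2, 1.2, 0.1]
grip_width: 0.994
grasp_force: 0.0
```

Run:
```python
from b import *
rep()
go(*lie(171,[.4855,.113,.031],.10))
```

```text
t 48.5 tcp [ 0.494  -0.164   0.3485] F [-0.2  1.2  0.1] T [0.02 0.19 0.02] gw 84.9 gf 0.0
[[-0.88, 0.159, 0.449], [0.146, 0.987, -0.063], [-0.453, 0.01, -0.892]] q [-0.47 -0.1   1.71  0.17  1.1  -1.92]
goal [0.36  0.133 0.252] shift [1.712 2.257 0.062] turn [ 0.005 -0.034 -0.004]
```

>>> send_rows(
  targets=[0,-0.034,0,0.57,0.75,0.02,85,0,-0.034,0,0.57,0.75,0.02,85,0,-0.034,0,0.57,0.75,0.02,85],
)

```text
t: 48.72
tool_pos: [0.4472, -0.0639, 0.3146]
orientation: [0.079, 0.964, -0.015, 0.254]
contact_force: [1.1, 0.7, -0.6]
grip_width: 0.995
grasp_force: 0.0
```

>>> send_rows(
  targets=[0,0,0,0.57,0.75,0.02,85,0,0,0,0.57,0.75,0.02,85,0,0,0,0.57,0.75,0.02,85],
)

```text
t: 48.97
tool_pos: [0.404, 0.0348, 0.2798]
orientation: [0.078, 0.964, -0.015, 0.254]
contact_force: [1.0, -0.1, -0.6]
grip_width: 0.996
grasp_force: 0.0
```

>>> send_rows(
  targets=[0,0,0,0.57,0.75,0.02,85,0,0,0,0.57,0.75,0.02,85,0,0,0,0.57,0.75,0.02,85,0,0,0,0.57,0.75,0.02,85],
)

```text
t: 49.3
tool_pos: [0.3598, 0.1349, 0.2436]
orientation: [0.075, 0.965, -0.014, 0.253]
contact_force: [0.1, -0.8, -0.6]
grip_width: 0.996
grasp_force: 0.0
```

Run:
```python
from b import *
s,M=rep()
go(*lie(171,[.4855,.113,.031],0))
c=grab("wrist","w4")
a=cv2.resize(c["image"],(560,420))
cv2.imwrite("pics/w4c.png",a)
```

```text
t 49.3 tcp [0.3598 0.1349 0.2436] F [ 0.1 -0.8 -0.6] T [-0.02  0.26 -0.03] gw 85.1 gf 0.0
[[-0.861, 0.151, 0.485], [0.137, 0.988, -0.065], [-0.489, 0.01, -0.872]] q [ 0.29 -0.35  2.12 -0.26  0.91 -1.01]
goal [0.409 0.125 0.165] shift [-0.044 -0.025  0.776] turn [ 0.007 -0.008 -0.   ]
```

View pics/w4c.png

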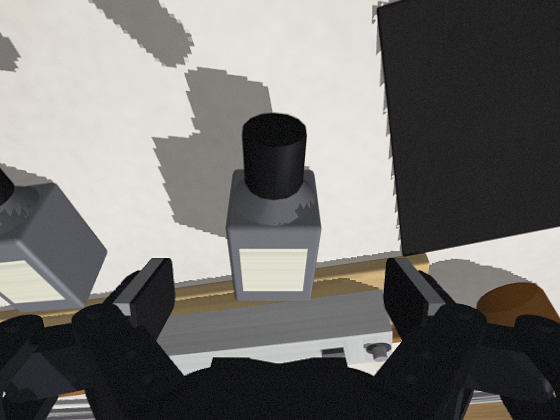

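Bottle 1 is centred between the open fingers, its body at (275,235), cap at (274,150) and base edge at about (272,300). I'll descend and grip it.

>>> send_rows(
  targets=[0,0,0,-0.04,-0.02,0.3,85,0,0,0,-0.04,-0.02,0.55,85,0,0,0,-0.04,-0.02,0.7,85,0,0,0,-0.04,-0.02,0.77,85,0,0,0,-0.04,-0.02,0.77,85],
  grip_force=60,
)

```text
t: 49.77
tool_pos: [0.4124, 0.1207, 0.1671]
orientation: [0.079, 0.964, -0.016, 0.254]
contact_force: [-0.3, -0.5, 0.6]
grip_width: 0.996
grasp_force: 0.0
```

>>> send_rows(
  targets=[0,0,0,0,0,0,40,0,0,0,0,0,0,40,0,0,0,0,0,0,40,0,0,0,0,0,0,40,0,0,0,0,0,0,40,0,0,0,0,0,0,40],
)

```text
t: 50.27
tool_pos: [0.4126, 0.1224, 0.1705]
orientation: [0.078, 0.963, -0.015, 0.257]
contact_force: [-3.6, 0.4, 7.0]
grip_width: 0.624
grasp_force: 64.2
```

Run:
```python
from b import *
s,M=rep(); q=s["joint_positions"]; print("pinch",s["tool_pos"]+pz*M[:,2])
# raised lift then place
mat=np.array([.456,.294]);d=np.array([np.cos(np.radians(96)),np.sin(np.radians(96))])
b=[*(mat+.04*d),.06]
P1=s["tool_pos"]+[0,0,.12]; q=chk(P1,M,q)
P,T=stand(96,b,.12); print("rv",(Rn.from_matrix(M.T@T).as_rotvec()/(np.pi/2)).round(3), "P",P.round(3), "d",((P-P1)/.12).round(2)); 
rv=Rn.from_matrix(M.T@T).as_rotvec()
for k in np.linspace(0,1,9)[1:]: q=chk(P1+(P-P1)*k,M@Rn.from_rotvec(rv*k).as_matrix(),q)
P,T=stand(96,b);chk(P,T,q)
```

```text
t 50.3 tcp [0.4126 0.1224 0.1705] F [-3.6  0.4  7. ] T [-0.2   0.22 -0.23] gw 53.3 gf 64.2
[[-0.855, 0.158, 0.493], [0.143, 0.987, -0.069], [-0.498, 0.012, -0.867]] q [ 0.22 -0.13  2.12 -0.28  0.68 -1.01]
pinch [0.48888946 0.1117571  0.03635088]
  ik [ 0.22 -0.28  1.98 -0.21  0.96 -1.11] err 0.0
rv [-0.23   0.836  0.881] P [0.466 0.201 0.257] d [ 0.44  0.65 -0.28]
  ik [ 0.2  -0.22  1.92 -0.06  1.08 -1.04] err 0.0
  ik [ 0.17 -0.17  1.87  0.08  1.19 -0.95] err 0.0
  ik [ 0.14 -0.12  1.84  0.24  1.28 -0.86] err 0.0
  ik [ 0.11 -0.06  1.81  0.39  1.35 -0.76] err 0.0
  ik [ 0.08 -0.02  1.8   0.55  1.41 -0.66] err 0.0
  ik [ 0.06  0.03  1.79  0.71  1.44 -0.55] err 0.0
  ik [ 0.04  0.07  1.8   0.88  1.46 -0.45] err 0.0
  ik [ 0.03  0.1   1.82  1.05  1.46 -0.34] err 0.0
  ik [ 0.03  0.29  1.89  1.09  1.34 -0.57] err 0.0
```

>>> send_rows(
  targets=[0,0,0,-0.15,0,-0.26,40,0,0,0,-0.35,0,-0.61,40,0,0,0,-0.5,0,-0.87,40,0,0,0,-0.5,0,-0.87,40,0,0,0,-0.5,0,-0.87,40],
)

```text
t: 50.68
tool_pos: [0.4129, 0.121, 0.2928]
orientation: [0.079, 0.963, -0.014, 0.259]
contact_force: [-0.5, 0.3, -3.2]
grip_width: 0.628
grasp_force: 65.0
```

>>> send_rows(
  targets=[-0.02,0.08,0.08,-0.01,0.07,0.04,40,-0.04,0.15,0.16,-0.03,0.13,0.08,40,-0.06,0.22,0.24,-0.04,0.19,0.12,40,-0.08,0.29,0.31,-0.05,0.25,0.15,40,-0.1,0.37,0.39,-0.06,0.32,0.19,40,-0.12,0.44,0.46,-0.08,0.38,0.22,40,-0.14,0.51,0.54,-0.09,0.44,0.26,40,-0.16,0.58,0.62,-0.1,0.5,0.29,40,-0.16,0.58,0.62,-0.1,0.5,0.29,40,-0.16,0.58,0.62,-0.1,0.5,0.29,40],
)

```text
t: 51.52
tool_pos: [0.4483, 0.1759, 0.2622]
orientation: [0.448, 0.849, 0.229, -0.161]
contact_force: [0.1, -0.3, -3.0]
grip_width: 0.627
grasp_force: 64.9
```

Run:
```python
from b import *
s,M=rep()
mat=np.array([.456,.294]);d=np.array([np.cos(np.radians(96)),np.sin(np.radians(96))])
go(*stand(96,[*(mat+.032*d),.052],.10))
```

```text
t 51.5 tcp [0.4483 0.1759 0.2622] F [ 0.1 -0.3 -3. ] T [-0.48 -0.05 -0.01] gw 53.5 gf 64.9
[[-0.547, 0.835, -0.069], [0.687, 0.494, 0.533], [0.479, 0.244, -0.843]] q [ 0.08  0.    1.8   0.58  1.4  -0.63]
goal [0.467 0.193 0.229] shift [-0.119  0.129  0.295] turn [-0.083  0.297  0.305]
```

>>> send_rows(
  targets=[-0.083,0.297,0.305,-0.12,0.13,0.1,40,-0.083,0.297,0.305,-0.12,0.13,0.2,40,-0.083,0.297,0.305,-0.12,0.13,0.295,40,-0.083,0.297,0.305,-0.12,0.13,0.295,40,-0.083,0.297,0.305,-0.12,0.13,0.295,40,-0.083,0.297,0.305,-0.12,0.13,0.295,40,-0.083,0.297,0.305,-0.12,0.13,0.295,40,-0.083,0.297,0.305,-0.12,0.13,0.295,40],
)

```text
t: 52.18
tool_pos: [0.467, 0.1923, 0.2301]
orientation: [0.579, 0.646, 0.334, -0.368]
contact_force: [-0.4, -0.1, -3.4]
grip_width: 0.625
grasp_force: 65.0
```

Run:
```python
from b import *
s,M=rep()
mat=np.array([.456,.294]);d=np.array([np.cos(np.radians(96)),np.sin(np.radians(96))])
go(*stand(96,[*(mat+.032*d),.052],.01));go(*stand(96,[*(mat+.032*d),.052],0))
grab("wrist","w5"); c=grab("scene","s5")
cv2.imwrite("pics/s5c.png",np.hstack([cv2.resize(c["image"][90:290,240:440],(400,400)),load("w5")["image"][:400,80:480]]))
```

```text
t 52.2 tcp [0.467  0.1923 0.2301] F [-0.4 -0.1 -3.4] T [-0.76 -0.1   0.02] gw 53.4 gf 65.0
[[-0.059, 0.994, -0.089], [0.502, 0.107, 0.859], [0.863, 0.006, -0.505]] q [ 0.01  0.14  1.84  1.05  1.44 -0.41]
goal [0.467 0.193 0.139] shift [-0.652 -0.007  0.385] turn [0.001 0.004 0.004]
goal [0.467 0.193 0.129] shift [-0.724 -0.007  0.427] turn [0.001 0.004 0.004]
```

>>> send_rows(
  targets=[0,0,0,-0.2,-0.005,0.12,40,0,0,0,-0.4,-0.005,0.23,40,0,0,0,-0.55,-0.005,0.32,40,0,0,0,-0.65,-0.005,0.38,40,0,0,0,-0.67,-0.005,0.395,40,0,0,0,-0.69,-0.005,0.405,40,0,0,0,-0.69,-0.005,0.405,40],
)

```text
t: 52.87
tool_pos: [0.4685, 0.1931, 0.137]
orientation: [0.577, 0.647, 0.337, -0.368]
contact_force: [-0.2, -0.6, -1.9]
grip_width: 0.627
grasp_force: 65.0
```

>>> send_rows(
  targets=[0,0,0,-0.015,0,0.009,40,0,0,0,-0.03,0,0.018,40,0,0,0,-0.03,0,0.018,40],
)

```text
t: 53.12
tool_pos: [0.4685, 0.1929, 0.1329]
orientation: [0.577, 0.647, 0.337, -0.367]
contact_force: [-0.7, 0.0, -1.6]
grip_width: 0.62
grasp_force: 65.0
```

>>> send_rows(
  targets=[0,0,0,-0.014,0,0.008,40,0,0,0,-0.014,0,0.008,40],
)

```text
t: 53.28
tool_pos: [0.4687, 0.1929, 0.1312]
orientation: [0.577, 0.646, 0.337, -0.368]
contact_force: [1.5, -1.6, -0.1]
grip_width: 0.627
grasp_force: 65.2
```

>>> send_rows(
  targets=[0,0,0,-0.014,0,0.008,40,0,0,0,-0.014,0,0.008,40],
)

```text
t: 53.45
tool_pos: [0.469, 0.193, 0.1306]
orientation: [0.576, 0.646, 0.338, -0.369]
contact_force: [-1.8, -3.8, 7.7]
grip_width: 0.624
grasp_force: 66.0
```

>>> send_rows(
  targets=[0,0,0,-0.014,0,0.008,40,0,0,0,-0.014,0,0.008,40],
)

```text
t: 53.62
tool_pos: [0.4693, 0.193, 0.1301]
orientation: [0.575, 0.646, 0.339, -0.37]
contact_force: [-4.5, -7.7, 14.3]
grip_width: 0.626
grasp_force: 66.6
```

>>> send_rows(
  targets=[0,0,0,0.01,0,-0.006,40,0,0,0,0.01,0,-0.006,78,0,0,0,0.01,0,-0.006,78,0,0,0,0.01,0,-0.006,78,0,0,0,0.01,0,-0.006,78,0,0,0,0.01,0,-0.006,78,0,0,0,0.01,0,-0.25,78,0,0,0,0.01,0,-0.5,78,0,0,0,0.01,0,-0.75,78,0,0,0,0.01,0,-0.9,78],
)

```text
t: 54.45
tool_pos: [0.4783, 0.099, 0.1833]
orientation: [0.578, 0.646, 0.337, -0.367]
contact_force: [0.4, -0.1, -0.1]
grip_width: 0.911
grasp_force: 0.0
```

Run:
```python
from b import *
s,M=rep()
c=grab("top","t6");w=grab("wrist","w6")
a=cv2.resize(c["image"][190:330,110:380],(800,415))
b=cv2.resize(w["image"][80:400],(320,183))
o=np.zeros((600,800,3),np.uint8);o[:415]=a;o[415:598,:320]=b
sc=grab("scene","s6")["image"][130:250,220:420];o[415:598,330:635]=cv2.resize(sc,(305,183))
cv2.imwrite("pics/v14.png",o)
P,T=lie(184.5,[.476,-.101,.033],.1);go(P,T);chk(P,T)
```

```text
t 54.5 tcp [0.4783 0.099  0.1833] F [ 0.4 -0.1 -0.1] T [-0.45 -0.05  0.06] gw 77.8 gf 0.0
[[-0.063, 0.994, -0.085], [0.5, 0.105, 0.86], [0.864, 0.011, -0.503]] q [-0.18  0.23  1.85  0.98  1.53 -0.58]
goal [ 0.349 -0.111  0.254] shift [-0.299 -1.247 -1.718] turn [ 0.281 -0.77  -1.032]
  ik [-0.6  -0.43  2.15  0.37  1.02 -2.38] err 0.0
```

>>> send_rows(
  targets=[0,0,0,0.15,-0.1,-0.3,85,0.02,-0.06,-0.08,0.3,-0.2,-0.6,85,0.04,-0.12,-0.16,0.3,-0.52,-0.98,85,0.06,-0.18,-0.24,0.3,-0.52,-0.98,85,0.08,-0.24,-0.32,0.3,-0.52,-0.98,85,0.1,-0.3,-0.4,0.3,-0.52,-0.98,85,0.12,-0.36,-0.48,0.3,-0.52,-0.98,85,0.14,-0.42,-0.56,0.3,-0.52,-0.98,85,0.16,-0.47,-0.63,0.3,-0.52,-0.98,85,0.16,-0.47,-0.63,0.3,-0.52,-0.98,85],
)

```text
t: 55.43
tool_pos: [0.4233, 0.0119, 0.2704]
orientation: [0.281, 0.94, 0.189, -0.029]
contact_force: [0.2, 0.7, -0.1]
grip_width: 0.994
grasp_force: 0.0
```

Run:
```python
from b import *
s,M=rep()
P,T=lie(184.5,[.476,-.101,.033],.1);go(P,T);chk(P,T)
```

```text
t 55.4 tcp [0.4233 0.0119 0.2704] F [ 0.2  0.7 -0.1] T [-0.18  0.06  0.03] gw 84.9 gf 0.0
[[-0.84, 0.54, 0.052], [0.518, 0.771, 0.371], [0.16, 0.338, -0.927]] q [-0.24 -0.14  1.88  0.38  1.45 -1.29]
goal [ 0.349 -0.111  0.254] shift [-0.034 -1.171 -0.282] turn [ 0.133 -0.345 -0.471]
  ik [-0.6  -0.43  2.15  0.37  1.02 -2.38] err 0.0
```

>>> send_rows(
  targets=[0.133,-0.345,-0.471,-0.03,-1,-0.28,85,0.133,-0.345,-0.471,-0.03,-1,-0.28,85,0.133,-0.345,-0.471,-0.03,-1,-0.28,85,0.133,-0.345,-0.471,-0.03,-1,-0.28,85,0.133,-0.345,-0.471,-0.03,-1,-0.28,85,0.133,-0.345,-0.471,-0.03,-1,-0.28,85,0.133,-0.345,-0.471,-0.03,-1,-0.28,85,0.133,-0.345,-0.471,-0.03,-1,-0.28,85,0.133,-0.345,-0.471,-0.03,-1,-0.28,85],
)

```text
t: 56.18
tool_pos: [0.3587, -0.0942, 0.2597]
orientation: [-0.036, 0.966, 0.011, 0.257]
contact_force: [-0.5, 0.3, -1.0]
grip_width: 1.0
grasp_force: 0.0
```

Run:
```python
from b import *
s,M=rep()
P,T=lie(184.5,[.476,-.101,.033],.1);go(P,T)
# bottle2 label (bright patch on top face z=.054) in wrist view
c=grab("wrist","w7");im=c["image"]
g=proj(c,[[.4875,-.10,.054],[.5265,-.0975,.054],[.422,-.1065,.044]]);print("expected label,base,cap px",g.round(0))
x,y=g[0].astype(int);print(x,y)
hsv=cv2.cvtColor(im,cv2.COLOR_BGR2HSV);m=cv2.inRange(im[...,1].astype(int)*2-im[...,2]-im[...,0],0,255)
yel=((im[...,1].astype(int)-im[...,0]>14)&(im[...,1]>130)).astype(np.uint8)
n,l,st,ce=cv2.connectedComponentsWithStats(yel)
for i in range(1,n):
    if st[i,4]>600:print(st[i],ce[i].round(0),at(c,ce[i],.054).round(4), cv2.minAreaRect(np.argwhere(l==i)[:,::-1].astype(np.float32)))
t=grab("top","t7")["image"].astype(int);t0=load("top0")["image"].astype(int)
# labels on top view
yel=((t[...,1]-t[...,0]>8)&(t[...,1]>110)).astype(np.uint8)[225:265,310:370]
print(np.abs(t-t0)[215:290,320:362].mean(), np.abs(t-t0)[215:250,320:362].mean(),"jar",np.abs(t-t0)[145:190,135:180].mean())
```

```text
t 56.2 tcp [ 0.3587 -0.0942  0.2597] F [-0.5  0.3 -1. ] T [-0.01  0.28 -0.03] gw 85.4 gf 0.0
[[-0.865, -0.075, 0.496], [-0.063, 0.997, 0.041], [-0.498, 0.004, -0.867]] q [-0.53 -0.42  2.14  0.34  1.02 -2.3 ]
goal [ 0.349 -0.111  0.254] shift [ 0.104 -0.133 -0.001] turn [ 0.001 -0.001 -0.003]
expected label,base,cap px [[252. 232.]
 [254. 269.]
 [243. 135.]]
252 232
[ 287  210   73   48 1414] [320. 234.] [ 0.4855 -0.057   0.054 ] ((322.92022705078125, 233.59600830078125), (70.11241912841797, 45.742855072021484), 2.862405300140381)
38.7831746031746 28.24716553287982 jar 4.811687242798354
```

Run:
```python
from b import *
c=load("w7");im=c["image"]
yel=((im[...,1].astype(int)-im[...,0]>14)&(im[...,1]>130)).astype(np.uint8)
n,l,st,ce=cv2.connectedComponentsWithStats(yel)
i=1+np.argmax([s[4] if 200<s[0]<330 and s[1]>190 and s[1]<230 else 0 for s in st[1:]])
h=cv2.convexHull(np.argwhere(l==i)[:,::-1].astype(np.float32))
q=cv2.approxPolyDP(h,4,True)[:,0];print(q)
print(np.array([at(c,p,.054) for p in q]).round(4))
cv2.imwrite("pics/v14.png",cv2.resize(im[90:300,190:450],(780,630))[:600])
```

```text
[[359. 214.]
 [343. 257.]
 [287. 254.]
 [294. 210.]]
[[ 0.4661 -0.0366  0.054 ]
 [ 0.5087 -0.0375  0.054 ]
 [ 0.508  -0.076   0.054 ]
 [ 0.4655 -0.0758  0.054 ]]
```

View pics/v14.png

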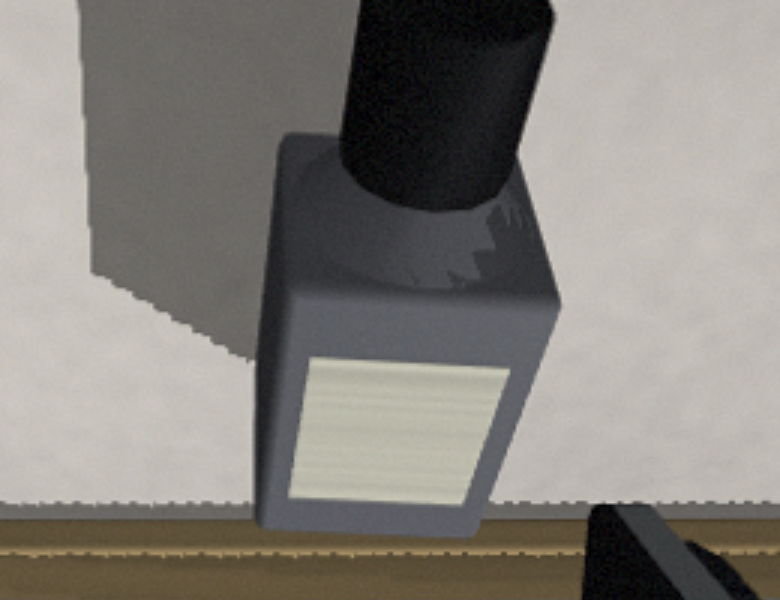

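Bottle 2 has been knocked about 4 cm to +y. Its label centre is now at (0.487,-0.0565) and its axis lies along x, with its full body seen in the crop at about (400,400).

Run:
```python
from b import *
P,T=lie(179.5,[.477,-.0568,.033],.1);go(P,T);q=chk(P,T);P,T=lie(179.5,[.477,-.0568,.033],0);chk(P,T,q)
```

```text
goal [ 0.35  -0.056  0.254] shift [0.077 0.33  0.023] turn [ 0.029 -0.003  0.044]
  ik [-0.4  -0.48  2.19  0.24  0.96 -2.05] err 0.0
  ik [-0.34 -0.21  2.19  0.27  0.67 -2.07] err 0.0
```

>>> send_rows(
  targets=[0.029,0,0.044,0.077,0.33,0.02,85,0.029,0,0.044,0.077,0.33,0.02,85,0.029,0,0.044,0.077,0.33,0.02,85,0.029,0,0.044,0.077,0.33,0.02,85],
)

```text
t: 56.62
tool_pos: [0.3499, -0.0559, 0.2545]
orientation: [0.003, 0.966, -0.002, 0.258]
contact_force: [0.2, 0.0, 0.3]
grip_width: 0.998
grasp_force: 0.0
```

Run:
```python
from b import *
rep();P,T=lie(179.5,[.477,-.0568,.033],0);go(P,T)
c=grab("wrist","w8");im=c["image"]
yel=((im[...,1].astype(int)-im[...,0]>14)&(im[...,1]>130)).astype(np.uint8)
n,l,st,ce=cv2.connectedComponentsWithStats(yel)
for i in range(1,n):
    if st[i,4]>600:print(st[i],ce[i].round(0),at(c,ce[i],.054).round(4))
```

```text
t 56.6 tcp [ 0.3499 -0.0559  0.2545] F [0.2 0.  0.3] T [-0.01  0.22  0.  ] gw 85.2 gf 0.0
[[-0.867, 0.007, 0.498], [0.005, 1.0, -0.005], [-0.498, -0.002, -0.867]] q [-0.4  -0.48  2.18  0.23  0.97 -2.05]
goal [ 0.4   -0.056  0.167] shift [0.004 0.003 0.839] turn [-0.001 -0.002  0.001]
[514 269  46  32 686] [545. 281.] [0.5281 0.1382 0.054 ]
```

Run:
```python
from b import *
c=load("w8");im=c["image"]
print(proj(c,[.487,-.0565,.054]))
g=cv2.cvtColor(im,cv2.COLOR_BGR2GRAY)
print(g[235,180:380:8]); print(im[232,270])
for lo in(4,8):
  yel=((im[...,1].astype(int)-im[...,0]>lo)&(im[...,1]>120)).astype(np.uint8)
  n,l,st,ce=cv2.connectedComponentsWithStats(yel)
  print([(st[i].tolist(),ce[i].round(0).tolist(),at(c,ce[i],.054).round(4).tolist()) for i in range(1,n) if 400<st[i,4]<8000 ])
```

```text
[[279.09841916 247.86978277]]
[194 191 190 187 193 189 187 107  92 176 175 176 175 177 177 181 175  95
 184 185 176 183 189 181 180]
[161 178 176]
[([246, 225, 67, 44, 2766], [279.0, 246.0], [0.4851, -0.0566, 0.054]), ([487, 269, 73, 34, 840], [543.0, 282.0], [0.5283, 0.1368, 0.054])]
[([246, 225, 67, 44, 2758], [279.0, 246.0], [0.4851, -0.0567, 0.054]), ([487, 269, 73, 34, 840], [543.0, 282.0], [0.5283, 0.1368, 0.054])]
```

Confirmed at y = -0.0566. I'll descend and grip.

>>> send_rows(
  targets=[0,0,0,0,0,0.3,85,0,0,0,0,0,0.55,85,0,0,0,0,0,0.72,85,0,0,0,0,0,0.83,85,0,0,0,0,0,0.83,85],
  grip_force=60,
)

```text
t: 57.08
tool_pos: [0.3995, -0.0576, 0.1657]
orientation: [0.005, 0.967, -0.001, 0.255]
contact_force: [-0.3, 1.1, 0.1]
grip_width: 1.0
grasp_force: 0.0
```

>>> send_rows(
  targets=[0,0,0,0,0,0,40,0,0,0,0,0,0,40,0,0,0,0,0,0,40,0,0,0,0,0,0,40,0,0,0,0,0,0,40,0,0,0,0,0,0,40],
)

```text
t: 57.58
tool_pos: [0.3998, -0.0575, 0.17]
orientation: [0.004, 0.966, -0.003, 0.26]
contact_force: [-4.5, 0.2, 6.0]
grip_width: 0.623
grasp_force: 64.8
```

>>> send_rows(
  targets=[0,0,0,-0.15,0,-0.26,40,0,0,0,-0.35,0,-0.61,40,0,0,0,-0.5,0,-0.87,40,0,0,0,-0.5,0,-0.87,40,0,0,0,-0.5,0,-0.87,40],
)

```text
t: 58.0
tool_pos: [0.3998, -0.0571, 0.2923]
orientation: [0.004, 0.965, -0.004, 0.261]
contact_force: [0.4, 1.0, -4.3]
grip_width: 0.623
grasp_force: 66.4
```

Run:
```python
from b import *
s,M=rep(); q=s["joint_positions"];P1=s["tool_pos"]
mat=np.array([.456,.294]);d=np.array([np.cos(np.radians(96)),np.sin(np.radians(96))])
b=[*(mat-.055*d),.052]
P,T=stand(96,b,.10);go(P,T);rv=Rn.from_matrix(M.T@T).as_rotvec()
for k in np.linspace(0,1,6)[1:]: q=chk(P1+(P-P1)*k,M@Rn.from_rotvec(rv*k).as_matrix(),q)
P,T=stand(96,b);chk(P,T,q)
```

```text
t 58.0 tcp [ 0.3998 -0.0571  0.2923] F [ 0.4  1.  -4.3] T [-0.01  0.51 -0.03] gw 53.2 gf 66.4
[[-0.864, 0.01, 0.504], [0.006, 1.0, -0.009], [-0.504, -0.005, -0.864]] q [-0.34 -0.38  2.04  0.2   0.98 -1.97]
goal [0.476 0.106 0.229] shift [-0.275  1.369  0.759] turn [-0.263  0.807  0.979]
  ik [-0.26 -0.25  1.95  0.2   1.2  -1.6 ] err 0.0
  ik [-0.22 -0.13  1.88  0.31  1.38 -1.29] err 0.0
  ik [-0.2  -0.02  1.83  0.5   1.51 -1.01] err 0.0
  ik [-0.19  0.07  1.82  0.73  1.58 -0.74] err 0.0
  ik [-0.17  0.15  1.83  0.99  1.58 -0.49] err 0.0
  ik [-0.17  0.32  1.88  1.    1.47 -0.67] err 0.0
```

>>> send_rows(
  targets=[-0.02,0.06,0.07,-0.02,0.08,0.03,40,-0.04,0.12,0.14,-0.04,0.17,0.06,40,-0.06,0.18,0.21,-0.06,0.25,0.08,40,-0.08,0.24,0.29,-0.08,0.33,0.1,40,-0.1,0.3,0.36,-0.1,0.42,0.13,40,-0.11,0.36,0.43,-0.12,0.5,0.16,40,-0.13,0.42,0.5,-0.13,0.58,0.19,40,-0.15,0.48,0.57,-0.14,0.66,0.22,40,-0.15,0.48,0.57,-0.14,0.66,0.22,40,-0.15,0.48,0.57,-0.14,0.66,0.22,40],
)

```text
t: 58.83
tool_pos: [0.427, 0.0224, 0.2709]
orientation: [0.385, 0.888, 0.215, -0.133]
contact_force: [-0.1, -0.0, -4.1]
grip_width: 0.628
grasp_force: 66.2
```

Run:
```python
from b import *
s,M=rep()
mat=np.array([.456,.294]);d=np.array([np.cos(np.radians(96)),np.sin(np.radians(96))])
go(*stand(96,[*(mat-.055*d),.052],.10))
```

```text
t 58.8 tcp [0.427  0.0224 0.2709] F [-0.1 -0.  -4.1] T [-0.54 -0.07  0.04] gw 53.6 gf 66.2
[[-0.669, 0.74, -0.07], [0.626, 0.611, 0.484], [0.401, 0.28, -0.872]] q [-0.24 -0.07  1.84  0.47  1.58 -1.04]
goal [0.476 0.106 0.229] shift [0.026 0.63  0.611] turn [-0.121  0.326  0.396]
```

>>> send_rows(
  targets=[-0.017,0.047,0.057,0,0.09,0.05,40,-0.035,0.093,0.113,0.01,0.18,0.1,40,-0.052,0.14,0.17,0.01,0.27,0.2,40,-0.069,0.186,0.226,0.02,0.36,0.3,40,-0.087,0.233,0.283,0.02,0.45,0.4,40,-0.104,0.28,0.34,0.02,0.54,0.5,40,-0.121,0.326,0.396,0.026,0.63,0.6,40,-0.121,0.326,0.396,0.026,0.63,0.61,40,-0.121,0.326,0.396,0.026,0.63,0.61,40],
)

```text
t: 59.58
tool_pos: [0.4755, 0.1058, 0.2294]
orientation: [0.579, 0.646, 0.333, -0.37]
contact_force: [0.2, 0.3, -3.3]
grip_width: 0.624
grasp_force: 66.1
```

Run:
```python
from b import *
s,M=rep()
mat=np.array([.456,.294]);d=np.array([np.cos(np.radians(96)),np.sin(np.radians(96))])
go(*stand(96,[*(mat-.055*d),.052],.006))
# tool tilt and visible bottle1 cap check in scene
c=grab("scene","s9"); 
g=cv2.cvtColor(c["image"],cv2.COLOR_BGR2GRAY)
b1=mat+.041*d
print(proj(c,[[*b1,.003],[*b1,.128]]).round(0))
```

```text
t 59.6 tcp [0.4755 0.1058 0.2294] F [ 0.2  0.3 -3.3] T [-0.93 -0.12  0.05] gw 53.3 gf 66.1
[[-0.057, 0.994, -0.092], [0.501, 0.108, 0.859], [0.863, 0.003, -0.504]] q [-0.17  0.15  1.83  0.98  1.58 -0.49]
goal [0.476 0.106 0.135] shift [-0.676  0.     0.397] turn [-0.001  0.003  0.003]
[[344. 174.]
 [346. 134.]]
```

>>> send_rows(
  targets=[0,0,0,-0.2,0,0.12,40,0,0,0,-0.4,0,0.235,40,0,0,0,-0.55,0,0.325,40,0,0,0,-0.63,0,0.37,40,0,0,0,-0.65,0,0.385,40,0,0,0,-0.68,0,0.4,40,0,0,0,-0.68,0,0.4,40],
)

```text
t: 60.22
tool_pos: [0.4781, 0.1058, 0.1388]
orientation: [0.578, 0.647, 0.336, -0.368]
contact_force: [-0.5, -0.2, -3.5]
grip_width: 0.626
grasp_force: 66.4
```

>>> send_rows(
  targets=[0,0,0,-0.014,0,0.008,40,0,0,0,-0.014,0,0.008,40],
)

```text
t: 60.38
tool_pos: [0.4783, 0.1059, 0.1373]
orientation: [0.577, 0.647, 0.337, -0.367]
contact_force: [0.2, -0.4, -3.3]
grip_width: 0.623
grasp_force: 66.4
```

>>> send_rows(
  targets=[0,0,0,-0.014,0,0.008,40,0,0,0,-0.014,0,0.008,40],
)

```text
t: 60.55
tool_pos: [0.4779, 0.106, 0.1348]
orientation: [0.577, 0.647, 0.336, -0.368]
contact_force: [-0.4, 0.5, -4.1]
grip_width: 0.622
grasp_force: 66.4
```

>>> send_rows(
  targets=[0,0,0,-0.014,0,0.008,40,0,0,0,-0.014,0,0.008,40],
)

```text
t: 60.72
tool_pos: [0.4777, 0.106, 0.1324]
orientation: [0.578, 0.647, 0.336, -0.368]
contact_force: [0.5, 0.5, -3.7]
grip_width: 0.622
grasp_force: 66.4
```

>>> send_rows(
  targets=[0,0,0,-0.014,0,0.008,40,0,0,0,-0.014,0,0.008,40],
)

```text
t: 60.88
tool_pos: [0.4777, 0.106, 0.1302]
orientation: [0.578, 0.646, 0.336, -0.368]
contact_force: [0.3, 0.2, -3.7]
grip_width: 0.623
grasp_force: 66.4
```

>>> send_rows(
  targets=[0,0,0,-0.01,0,0.006,40,0,0,0,-0.01,0,0.006,40],
)

```text
t: 61.05
tool_pos: [0.4779, 0.106, 0.1293]
orientation: [0.577, 0.646, 0.336, -0.368]
contact_force: [-0.3, 0.5, -2.1]
grip_width: 0.619
grasp_force: 66.4
```

>>> send_rows(
  targets=[0,0,0,-0.01,0,0.006,40,0,0,0,-0.01,0,0.006,40],
)

```text
t: 61.22
tool_pos: [0.4781, 0.106, 0.1289]
orientation: [0.577, 0.646, 0.337, -0.369]
contact_force: [-1.4, -3.1, 3.8]
grip_width: 0.627
grasp_force: 67.2
```

Contact. I'll release and retreat.

>>> send_rows(
  targets=[0,0,0,0,0,0,40,0,0,0,0,0,0,78,0,0,0,0,0,0,78,0,0,0,0,0,0,78,0,0,0,0,0,0,78,0,0,0,0,0,0,78,0,0,0,0,0,-0.25,78,0,0,0,0,0,-0.5,78,0,0,0,0,0,-0.75,78,0,0,0,0,0,-0.95,78],
)

```text
t: 62.05
tool_pos: [0.4881, 0.0067, 0.1862]
orientation: [0.578, 0.647, 0.336, -0.368]
contact_force: [1.5, 0.3, 0.6]
grip_width: 0.912
grasp_force: 0.0
```

>>> send_rows(
  targets=[0,0,0,0.3,-0.3,-0.4,78,0,0,0,0.6,-0.6,-0.7,78,0,0,0,0.8,-0.6,-0.8,78,0,0,0,0.8,-0.6,-0.8,78,0,0,0,0.8,-0.6,-0.8,78,0,0,0,0.8,-0.6,-0.8,78],
)

```text
t: 62.55
tool_pos: [0.4187, -0.0346, 0.3174]
orientation: [0.578, 0.647, 0.337, -0.366]
contact_force: [0.4, -0.6, -1.7]
grip_width: 0.914
grasp_force: 0.0
```

Run:
```python
from b import *
s,M=rep()
mat=np.array([.456,.294]);d=np.array([np.cos(np.radians(96)),np.sin(np.radians(96))])
c=grab("top","tA");im=c["image"];im0=load("top0")["image"]
for k in(.041,-.046):
    b=mat+k*d; print("expect base/shoulder/cap px",proj(c,[[*b,.003],[*b,.081],[*b,.128]]).round(0).tolist())
# non-mat pixels over mat region: grey (brighter than mat)
g=cv2.GaussianBlur(cv2.cvtColor(im,cv2.COLOR_BGR2GRAY),(3,3),0)
print("mat level",g[290,150],g[230,135])
print(g[205:300:5,118:222:4])
tm=g[215:305,385:475]; print("tray bright comps")
n,l,st,ce=cv2.connectedComponentsWithStats((tm>85).astype(np.uint8))
print([(st[i].tolist()) for i in range(1,n) if st[i,4]>20])
```

```text
t 62.5 tcp [ 0.4187 -0.0346  0.3174] F [ 0.4 -0.6 -1.7] T [-0.43 -0.08 -0.02] gw 78.1 gf 0.0
[[-0.065, 0.994, -0.084], [0.502, 0.106, 0.859], [0.863, 0.013, -0.506]] q [-0.49 -0.02  1.81  0.88  1.93 -0.53]
expect base/shoulder/cap px [[152.0, 258.0], [142.0, 255.0], [136.0, 253.0]]
expect base/shoulder/cap px [[189.0, 254.0], [182.0, 251.0], [177.0, 248.0]]
mat level 34 35
[[154 154 155 154 156 157 154 155 155 156 157 156 156 155 154 154 152 152
  151 147 121 121 120 114 105 102]
 [155 156 155 156 156 156 155 156 157 158 156 154 157 156 155 152 147 134
  113  86  59  44  89 116 123 130]
 [155 155 154 156 156 158 156 155 148 135 108  88  61  47  42  41  40  42
   41  44  43  44 102 150 151 153]
 [155 145 100  81  54  41  38  36  38  39  38  41  39  39  41  41  42  41
   41  42  43  43  70 150 151 151]
 [155 138  34  36  34  35  38  37  37  36  38  39  39  38  38  40  40  40
   40  42  42  45  51 151 152 154]
 [155 144  36  34  35  35  35  36  36  38  36  36  38  39  38  38  39  37
   41  39  44  42  45 143 151 152]
 [156 154  38  35  35  34  35  35  35  38  37  35  35  37  37  38  40 
[... 711 characters left out ...]
 33  34  30  30  26  25  29  30  30  31  30  29  31  29
   35  34  36  38  36  40  84  92]
 [149 150 144  33  29  31  33  36  33  26  25  31  29  30  29  29  31  31
   37  35  34  35  40  38  70  92]
 [147 149 148  42  33  32  32  33  34  34  28  31  29  30  29  32  31  33
   35  37  38  38  38  39  59  92]
 [147 148 149  51  30  33  31  32  35  32  35  33  27  30  31  34  34  35
   35  35  37  40  44  43  62 130]
 [147 148 148  67  32  28  33  34  34  33  31  32  34  35  37  36  37  35
   36  37  37  40  43  44  55 147]
 [146 146 148  88  29  31  33  32  35  35  35  36  37  35  35  38  42  53
   64  73  88 130 140 144 148 145]]
tray bright comps
[[36, 0, 54, 90, 482], [60, 27, 14, 27, 129]]
```

>>> send_rows(
  targets=[0,0,0,0.3,0.03,0.1,78,0,0,0,0.6,0.06,0.25,78,0,0,0,0.9,0.1,0.45,78,0,0,0,1,0.1,0.5,78,0,0,0,1,0.1,0.5,78],
)

```text
t: 63.02
tool_pos: [0.4177, 0.0812, 0.3899]
orientation: [0.576, 0.648, 0.336, -0.369]
contact_force: [0.5, -0.3, 1.4]
grip_width: 0.913
grasp_force: 0.0
```

Run:
```python
from b import *
s,M=rep()
c=grab("top","tB");im=c["image"]
g=cv2.cvtColor(im,cv2.COLOR_BGR2GRAY)
for row in g[216:308:3,386:476:3]: print("".join("#" if v>110 else "o" if v>75 else "." if v>48 else " " for v in row))
w=grab("wrist","wB");mat=np.array([.456,.294]);d=np.array([np.cos(np.radians(96)),np.sin(np.radians(96))])
t0=load("top0")["image"]
print("jig diff",np.abs(im[150:205,195:380].astype(int)-t0[150:205,195:380]).mean(),"jar",np.abs(im[145:190,135:180].astype(int)-t0[145:190,135:180]).mean())
for k in(.041,-.046):
    b=mat+k*d; print(proj(w,[[*b,.003],[*b,.128]]).round(0).tolist())
```

```text
t 63.0 tcp [0.4177 0.0812 0.3899] F [ 0.5 -0.3  1.4] T [-0.42 -0.03  0.01] gw 78.0 gf 0.0
[[-0.066, 0.994, -0.091], [0.498, 0.112, 0.86], [0.864, 0.011, -0.503]] q [-0.24 -0.14  1.77  1.    1.84 -0.25]
##############################
#o. .  .     ..............o##
#... . ..                  o##
#.. ... .                  .##
#... ..................... .o#
#. . ..................... .o#
#..  ..................... .oo
#.. ...................... .oo
#o.  .ooo.....ooo......... .oo
#..  .ooo.....ooo.....ooo.  oo
#o.  .o#o ....o#o ....o#o...oo
#o.  .oo.  ..oo#.  ..ooo.   oo
#o.  .oo.   .ooo    .o#o    oo
#o. .ooo.   ..oo   .ooo.    oo
#o.  ooo.   ooo.   oooo     oo
#o.  ooo    ooo    .#o.     oo
#o.  o#..   o#.    o#o      .o
#o.  oo.   .oo.   .#o.    . .o
##.  oo. ..o#o   .o#o   ... .o
##.  oo  ..oo.  ..#o.  .... .o
#o. .oo  ..#o. ..o#o  ..... .o
##. .oo ...oo  ..oo.  ..... .o
##.  .  ... .  ...   .....  .o
##   ........ ............. .o
##   ... .................. .o
##   ...................... .o
##   ...................... .o
##   ...................... .o
##   ......................  o
##... ...............  ....  o
###oooooooooooooooooooooo.oooo
jig diff 17.25733005733006 jar 14.908312757201646
[[326.0, 339.0], [339.0, 285.0]]
[[333.0, 417.0], [351.0, 377.0]]
```

```bash
python3 -c "
from bench import r
print(r.sign_off())"
```

```text
the job is handed in; nothing more can be done
None
```

I handed the job in at about 63 s; no score came back. Three pins lie in the tray, both bottles stand on the mat and the bar is home, though with my picture views used up I checked the bottles' stance and the third pin from pixel values only.

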